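# Set the strip scorer's fence and hold the glass home for the score

### The arm

A 6-joint arm with a two-finger parallel gripper is mounted at the origin on the work surface. World frame = base frame: x ahead of the robot, y to its left, z up, the work surface at z = 0. Lengths are in mm, angles in rad, forces in N, time in s.
With the tool pointing down it reaches from about 350 to 875 mm from the base axis. Payload 4.2 kg.
Tool frame: the origin (TCP) lies between the finger pads; the fingertips stand 17 mm ahead of it and the grasp point (between the pads) lies 2 mm behind it; x points along the fingers, y is the direction in which the jaws open and shut, and the axes are right-handed (so a half turn about x gives the same grasp; the last joint's range is limited). The gripper opens to 85 mm and grips with 20 to 120 N. Pads are 22 mm wide; open, the fingers measure 114 mm over their backs; the gripper's body (76 mm by 85 mm) begins 54 mm behind the grasp point. The pads swing forward as they close: fully open they stand 13 mm farther back than shut.
Start: joints at [-0.95, 0.385, 0.008, 0, -1.194, -0.259], TCP at [221.238, -584.511, 248.312] pointing down, gripper open.
Joint ranges: [-3.14, 3.14], [-1.21, 2.06], [-1.07, 1.41], [-3.16, 2.05], [-2.99, -0.16], [-3.1, 3.1]. Speed limits (rad/s): [2.79, 2.79, 3.14, 3.14, 3.14, 3.14].

### API

Orientations are given as a unit quaternion [x, y, z, w].
In Python, from bench import arm gives the robot as it stands.
- The arm moves only by the tool carry_out, never from a script. Its argument "plan" is a list of rows, each an object with "hand": the finger opening in m, from 0 to 0.0854; "xyz": the shift along the tool's x, y, z in m, a list of three; "turn": the turn about the tool's x in degrees. A call has 1 to 12 rows; each row is the pose to reach, as a shift and turn from the pose commanded when the call began, along the tool's axes at that moment; what a row does not reach only later rows make up. A row lasts 1/8 s, in which the tool goes at most 62.5 mm and 10.7 degrees, less where a joint would pass 70% of its speed; a pose out of reach is approached as far as the arm can. A call with a gripper value outside its range is refused whole. The fingers move at their own pace and stop on an object; the grip force is fixed at half the most. Time passes only in rows, so rows that repeat a pose let the fingers close. It gives the time, the measured TCP pose, the force and the opening at its end, in the units of the state.
- arm.read_state(): the state, without advancing time (a new reading comes with each control period).
- arm.get_image(name): name is "side" or "top" or "wrist"; returns a dict with "img" (480x640x3 uint8, blue, green, red), "vertical_fov" (degrees; the focal length in pixels is half the picture's height over the tangent of half this angle, whatever the lens; pixels are square), "cx", "cy" (the principal point, pixels), "distortion" ([k1, k2, p1, p2, k3] as OpenCV has them; the pictures are not rectified), "R" (3x3) and "t" (3): a world point X has camera coordinates R X + t. Camera axes: x right, y down, z forward; pixel columns grow to the right and rows downward; lengths in mm; the calibration is good to about 2 mm. A picture is of the moment at which its call begins. There is no depth.
- arm.job_done(): hands the job in, once; it reports no verdict.
The state is a dict: "clock": time; "joints": joint angles; "joint_vel": joint speeds; "joint_efforts": joint torques, N m; "position": TCP position; "ee_rot": TCP orientation; "contact_force": force on the tool from outside, world axes, zero at the start; "wrist_torque": the same for the moment, N m; "gripper_width": finger opening in mm.
Only numpy, scipy, OpenCV 4.12 (cv2) and the standard library are available. Lean on these libraries where they do the work, as an engineer would, in place of code of your own. Each camera call takes 0.05 s, during which the arm holds its last target.

### The job

Get the strip scorer ready for a cut: wind its handwheel clockwise until the fence comes up against its stop collar, then take the milky glass blank off the two battens, lay it on the felt bed and slide it under the scoring bridge, one short end first, until that end is fully home behind the fence's lip, flat on the bed and square against the fence. Finish while still holding the glass there, pressed firmly against the fence but never rammed, so that it could be scored; leave all the other things on the bench where they are.

Things in the scene. Friction and masses are not known exactly. Their poses are not given: they have to be found in the camera images.
- scorer: Strip scorer, fixed on the bench, grey and aluminium. Origin: centre of its underside; x points from the operator's (robot's) side to the fence, y to the operator's left, z up. Level felt bed at z = 55 mm, x -130 to 170, y -110 to 110 mm. 12 mm guide rods at y = -125 and 125, z = 62 mm. Lead screw along x at y = 170, z = 75 mm, in pedestals 95 mm high at x = -132 and 183 mm.
- fence: Aluminium fence across the bed, driven along x by the lead screw. Origin: middle of its face (looks to -x, 220 mm long in y), at bed level; axes as the scorer's. A 3 mm lip overhangs the face by 12 mm towards -x, underside 10 mm above the bed; fence 27 mm high. Origin at scorer x = 100 mm when against its stop; starts 6 to 15 mm further (+x). Screw and 30 N drag keep it where it is left.
- bridge (a point): Middle of the scoring bridge's underside, 16 mm above the bed, at x = 60 mm in the scorer's frame. The bridge is an aluminium bar along y, 24 mm deep (x), 18 mm high, on posts at y = -147 and 147 mm; the cutter carriage is parked on it at y = -122 mm (36 mm wide) and reaches z = 128 mm.
- stop (a point): Middle of the rear face of the brass stop collar (28 mm in diameter) on the scorer's right guide rod, at x = 100, y = -125, z = 62 mm in the scorer's frame. The fence's right bush (front face level with the fence's face) meets it.
- wheel (a joint): Handwheel turn in rad: 0 with the fence on its hard stop, larger with the fence further away, 10 mm of fence per turn. Clockwise for the operator (looking along the scorer's +x: left, up, right, down) lowers it. Starts between 3.8 and 9.4; needs about 3 N at the handle and stays where it is left.
- wheel_hub (a point): Centre of the handwheel (100 mm over the rim, 10 mm thick, standing across the scorer's x axis) at x = -162, y = 170, z = 75 mm in the scorer's frame.
- wheel_handle (a point): Where to grip the wheel's black handle, on its axis: freely revolving, round, 19 mm in diameter, 67 mm long, parallel to the scorer's x, sticking out towards the operator on a 38 mm crank radius. The point is 46 mm in front of the wheel's mid-plane, 27 mm from the free end. At joint value q it lies 38 mm * sin(q) to scorer +y and 38 mm * cos(q) up from the wheel's axis.
- battens: Two wooden battens with felt tops, 14 mm wide, 120 mm long (y) and 14 mm high, fixed on the bench parallel to each other 100 mm apart (centres at x = -50 and 50 mm). Origin: midway between them, on the bench. The glass blank lies across them.
- blank: Milky opalescent glass blank, a plate 150 mm (x) by 60 mm (y) by 6 mm thick, about 135 g. Origin: centre of its underside. It starts lying flat on the battens, underside 14 mm above the bench.
- offcut: Bystander: smaller piece of the same glass, 62 by 56 by 6 mm, flat on the bench. Origin: centre of its underside.
- cutter: Bystander: pencil glass cutter with wooden handle, 140 mm long, 15 mm thick. Origin: under its middle.
- pliers: Bystander: running pliers, 180 mm long, 16 mm high. Origin: under the pivot.
- oil_jar: Bystander: small jar of cutting oil with black cap, 52 mm in diameter, 75 mm high. Origin: centre of its underside.
- spool: Bystander: spool of solder, 56 mm in diameter, 40 mm high, standing on its flange. Origin: centre of its underside.
- brush: Bystander: flux brush with wooden handle, 190 mm long, 20 mm high. Origin: under its middle.
- nail_tin: Bystander: open steel tin, 110 by 80 by 30 mm. Origin: centre of its underside.
Mind the look-alikes: they are no part of the job. There is more than one size of the blank; the job needs the smaller.

How it is judged (in metres and radians):
On the way, in this order (a step that is already met when the one before it is completed fails the run):
1. the fence is wound in against its stop collar (x of fence in the frame of scorer below 0.1008 m), for 0.2 s.
2. the glass lies flat and square behind the fence's lip and is pressed home against the fence (x of blank in the frame of fence between -0.0768 and -0.072 m and z of blank in the frame of fence between -0.003 and 0.003 m and angle between the x axis of blank and the x axis of fence, either way round below 0.045 rad and angle between blank's own z axis and vertical below 0.035 rad and contact force between blank and fence above 1.5 N and contact force between the fingers and blank above 0.5 N and linear speed of blank below 0.02 m/s), for 0.3 s.
At the end, for the whole second after the job is handed in: Fence within 0.8 mm of its stop; a short end of the blank within 1.8 mm of the fence face, flat on the bed (3 mm, 0.035 rad), square to the fence (0.045 rad); fingers touch it, it presses the fence with over 1.5 N, at rest (all of step 2 and x of fence in the frame of scorer below 0.1008 m); the arm keeps its last pose, push and grip.
It fails at once if the glass is rammed against the fence (over 40 N) (contact force between blank and fence above 40 N).
It fails at once if a bystander is shifted by more than 30 mm (distance of any of offcut, cutter, pliers, oil_jar, spool, brush, nail_tin from where it was at the start of the episode above 0.03 m).
It also fails if it takes over 72 s, if anything falls off the work surface, if the arm or the gripper's body presses on something with over 40 N, if the wrist force passes 120 N, or if a joint passes its speed limit or range.

## Working session

There is one attempt and no reset: what is moved stays moved. The work goes in short steps, Python scripts to look and compute and a tool call to move; the robot and the scene stay as the last step left them, time stands still between calls to the robot, and variables do not carry over. Pictures are saved under pics/ and viewed, and the job is handed in when it is done.

Besides the shell and the picture viewer there is one more tool, called after "Call:" by a JSON object that holds its "api" and its "payload", one argument or row to a line. carry_out: Moves the arm, as the interface text tells. Its arguments: {"type":"object","properties":{"plan":{"type":"array"}},"required":["plan"]}

I'll start by looking at the state and the camera pictures.

```bash
ls -la && mkdir -p pics && cat > h.py <<'E'
import numpy as np, cv2
from bench import arm
from scipy.spatial.transform import Rotation as Rn
def K(d):
    f=240/np.tan(np.radians(d["vertical_fov"])/2)
    return np.array([[f,0,d["cx"]],[0,f,d["cy"]],[0,0,1]]), np.array(d["distortion"],float)
def ray(d,px):
    k,dist=K(d)
    p=cv2.undistortPoints(np.array(px,float).reshape(-1,1,2),k,dist).reshape(-1,2)
    v=np.c_[p,np.ones(len(p))]@np.array(d["R"])   # R^T v
    c=-np.array(d["R"]).T@np.array(d["t"])
    return c,v/np.linalg.norm(v,axis=1,keepdims=True)
def onplane(d,px,z):
    c,v=ray(d,px)
    return c+v*((z-c[2])/v[:,2])[:,None]
def proj(d,X):
    k,dist=K(d)
    r,_=cv2.Rodrigues(np.array(d["R"],float))
    return cv2.projectPoints(np.array(X,float).reshape(-1,1,3),r,np.array(d["t"],float),k,dist)[0].reshape(-1,2)
def tri(ds,pxs):
    A=np.zeros((3,3));b=np.zeros(3)
    for d,p in zip(ds,pxs):
        c,v=ray(d,[p]);M=np.eye(3)-np.outer(v[0],v[0]);A+=M;b+=M@c
    return np.linalg.solve(A,b)
E
python3 - <<'E'
from h import *
print(arm.read_state())
for n in ["side","top","wrist"]:
    d=arm.get_image(n); cv2.imwrite(f"pics/{n}0.png",d["img"])
    np.save(f"pics/{n}0.npy",d,allow_pickle=True)
    print(n,d["vertical_fov"],d["cx"],d["cy"],d["distortion"],-np.array(d["R"]).T@np.array(d["t"]))
E
```

```text
total 12
drwxr-xr-x  3 agent agent 4096 Dec  5 19:02 .
drwxr-xr-x 23 root  root  4096 Dec  5 19:02 ..
drwxr-xr-x  2 agent agent 4096 Dec  5 19:02 pics
{'clock': 0.0, 'joints': array([-9.50398293e-01,  3.85546836e-01,  6.64969585e-03, -5.01014870e-04,
       -1.19403659e+00, -2.58604962e-01]), 'joint_vel': array([-0.00059752, -0.00074297, -0.00079249, -0.00137336,  0.00077986,
       -0.00093846]), 'joint_efforts': array([-2.27294486e-04, -3.92289305e+01,  1.88410181e+01,  4.18621615e+00,
       -4.53424640e-03, -1.15687428e-05]), 'position': array([ 221.0480647 , -584.01829519,  247.23647436]), 'ee_rot': array([-0.1263984 ,  0.69575265,  0.12790624,  0.69540757]), 'contact_force': array([-0.97131859, -0.13581945, -0.50339861]), 'wrist_torque': array([-0.00616332, -0.00362029,  0.00975909]), 'gripper_width': 85.81847850263506}
side 51.1006544892846 310.64389665658155 242.07631845580013 [-0.08611461  0.          0.          0.          0.        ] [  482.76080339 -1330.0996189   1058.47301653]
top 53.336099235093435 320.4453009536218 245.9598939605224 [0.01281651 0.         0.         0.         0.        ] [ 468.20964634    5.96759804 1336.41248474]
wrist 61.789598406998365 326.8419041036093 245.06469714790398 [-0.08927737  0.          0.          0.          0.        ] [ 157.83483227 -608.67862311  372.9408338 ]
```

View pics/side0.png

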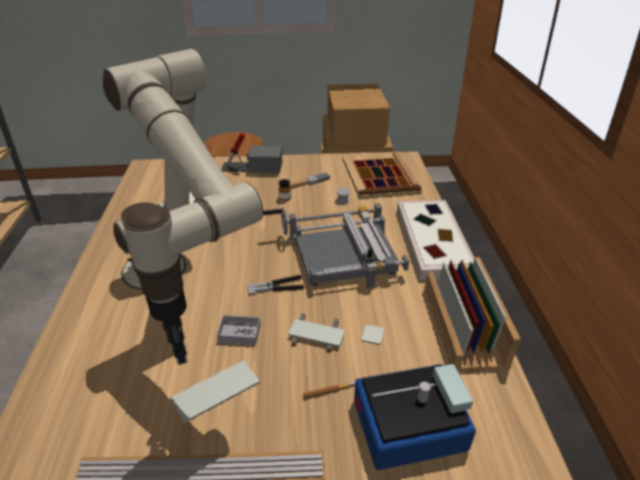

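View pics/top0.png

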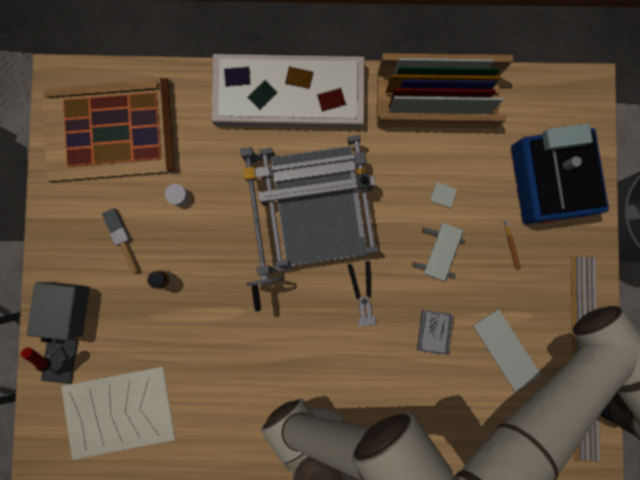

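View pics/wrist0.png

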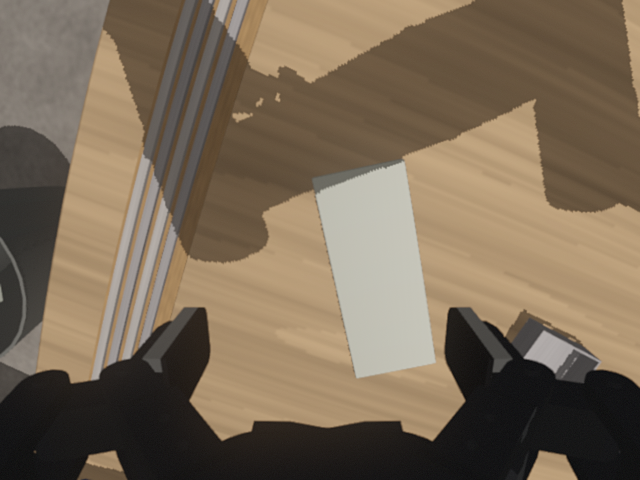

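The side picture shows the scorer near (345,250), with its wheel and handle at (280,220). The battens with the small blank are at (317,333), the offcut at (373,334), and a larger look-alike plate at (215,390). The top picture shows the scorer at (315,210), its handle at (256,297), the blank on the battens at (445,252), and the large plate at (508,350). I'll enlarge the parts that matter.

```bash
python3 - <<'E'
from h import *
for n in ["side","top","wrist"]:
    d=np.load(f"pics/{n}0.npy",allow_pickle=True).item()
    if n=="top":
        c=d["img"][130:330,230:400]; cv2.imwrite("pics/top0s.png",cv2.resize(c,None,fx=3,fy=3,interpolation=cv2.INTER_CUBIC))
        c=d["img"][170:300,390:530]; cv2.imwrite("pics/top0b.png",cv2.resize(c,None,fx=4,fy=4,interpolation=cv2.INTER_CUBIC))
    if n=="side":
        c=d["img"][190:310,230:420]; cv2.imwrite("pics/side0s.png",cv2.resize(c,None,fx=4,fy=4,interpolation=cv2.INTER_CUBIC))
s=arm.read_state()
R=Rn.from_quat(s["ee_rot"]).as_matrix(); print(R.round(3))
d=np.load("pics/wrist0.npy",allow_pickle=True).item()
print("cam in tool", R.T@((-np.array(d["R"]).T@np.array(d["t"]))-s["position"]))
print("cam axes in tool (rows=cam x,y,z)\n", (np.array(d["R"])@R).round(3))
E
```

```text
[[-0.001 -0.354  0.935]
 [ 0.002  0.935  0.354]
 [-1.     0.002 -0.   ]]
cam in tool [-125.46488698   -0.3416539   -67.85984394]
cam axes in tool (rows=cam x,y,z)
 [[ 0.001  1.    -0.   ]
 [-0.268  0.001  0.963]
 [ 0.963 -0.001  0.268]]
```

View pics/top0s.png

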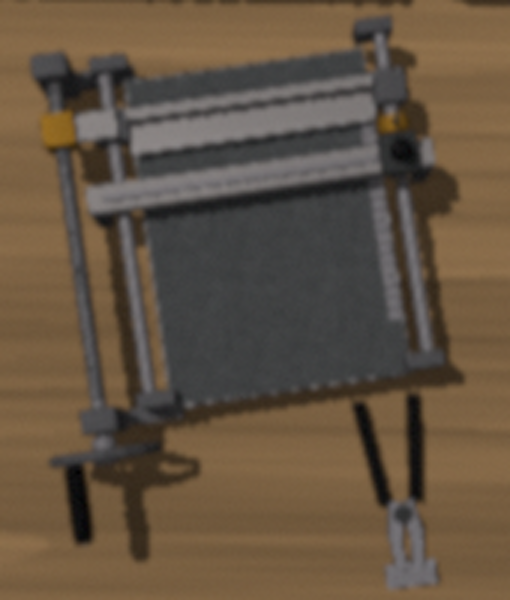

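View pics/top0b.png

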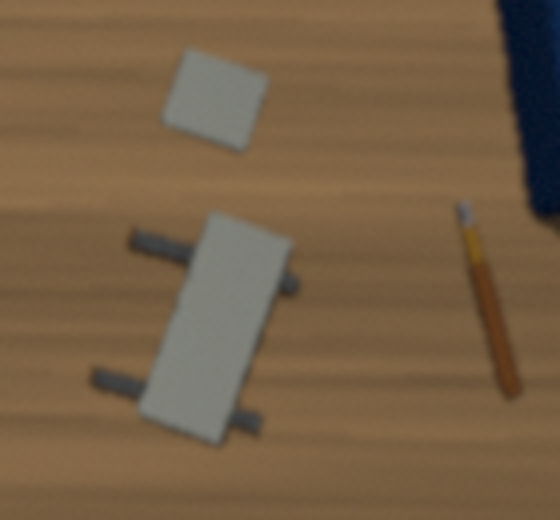

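View pics/side0s.png

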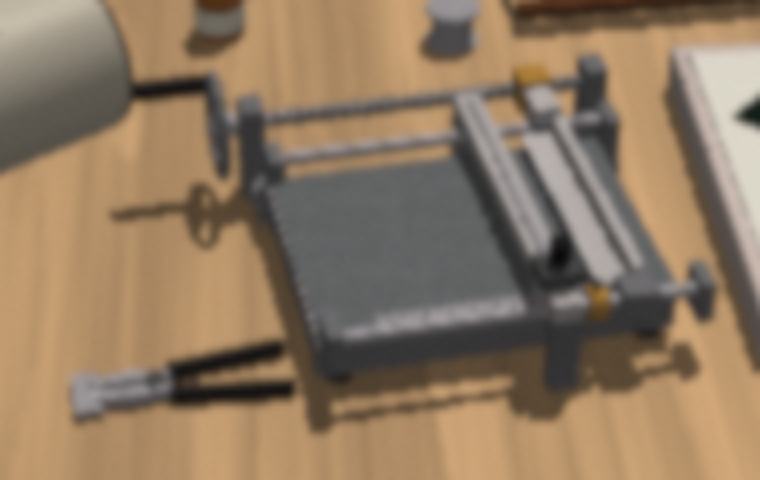

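```bash
python3 - <<'E'
from h import *
d=np.load("pics/top0.npy",allow_pickle=True).item()
def up(p,s,off): return (np.array(p,float)+0.5)/s-0.5+np.array(off)
# blank by mask
img=d["img"].astype(int); roi=img[205:290,415:475]
print(img[252,445],img[195,443],img[252,480])
m=((roi[...,1]-roi[...,2]>=-8)&(roi[...,0]>105)&(roi.sum(2)>330)).astype(np.uint8)
n,l,st,ce=cv2.connectedComponentsWithStats(m); k=1+np.argmax(st[1:,4]); print(st[k])
c,_=cv2.findContours((l==k).astype(np.uint8),cv2.RETR_EXTERNAL,cv2.CHAIN_APPROX_NONE)
r=cv2.minAreaRect(c[0]); b=cv2.boxPoints(r)+np.array([415,205]); 
P=onplane(d,b,20); print(P.round(1)); print("ctr",P.mean(0).round(1),[np.linalg.norm(P[i]-P[i-1]).round(1) for i in range(4)])
# scorer bed corners z=55
bc=up([(172,405),(405,372),(362,52),(128,85)],3,(230,130))
P=onplane(d,bc,55); print("bed",P.round(1),[np.linalg.norm(P[i]-P[i-1]).round(1) for i in range(4)])
for nm,p,z in [("screw near",(98,405),75),("screw far",(58,100),75),("handle tip",(83,540),90),("handle root",(73,470),90),("hub",(103,452),75)]:
    print(nm,onplane(d,up([p],3,(230,130)),z).round(1))
E
```

```text
[120 128 127] [119 128 125] [ 65  94 120]
[  10   19   37   56 1101]
[[ 475.3 -283.3   20. ]
 [ 613.6 -333.6   20. ]
 [ 594.3 -388.    20. ]
 [ 456.3 -337.4   20. ]]
ctr [ 534.9 -335.6   20. ] [np.float64(57.4), np.float64(147.2), np.float64(57.7), np.float64(147.0)]
bed [[ 490.3   91.8   55. ]
 [ 523.  -116.    55. ]
 [ 812.5  -74.1   55. ]
 [ 778.8  137.1   55. ]] [np.float64(292.0), np.float64(210.4), np.float64(292.5), np.float64(213.9)]
screw near [[489.  155.5  75. ]]
screw far [[759.5 197.   75. ]]
handle tip [[372.1 164.   90. ]]
handle root [[432.2 174.1  90. ]]
hub [[447.9 150.2  75. ]]
```

The blank's centre comes out near (535,-336) at a yaw of about -20°. The scorer's origin is near (631,7) at a yaw of about 8°. I'll move the wrist camera over the blank first.

Call:
{"api": "carry_out", "payload": {
  "plan": [
    {"hand": 0.085, "xyz": [0, 0.025, 0.055], "turn": 10},
    {"hand": 0.085, "xyz": [0, 0.05, 0.11], "turn": 20},
    {"hand": 0.085, "xyz": [0, 0.075, 0.165], "turn": 30},
    {"hand": 0.085, "xyz": [0, 0.1, 0.22], "turn": 40},
    {"hand": 0.085, "xyz": [0, 0.12, 0.275], "turn": 41},
    {"hand": 0.085, "xyz": [0, 0.135, 0.325], "turn": 41},
    {"hand": 0.085, "xyz": [0, 0.144, 0.354], "turn": 41},
    {"hand": 0.085, "xyz": [0, 0.144, 0.354], "turn": 41}
  ]
}}

```text
clock: 1.15
position: [502.7, -323.0, 247.6]
ee_rot: [0.123, 0.697, -0.123, 0.696]
contact_force: [-0.6, -0.3, -0.1]
gripper_width: 85.3
```

```bash
cat >> h.py <<'E'
def snap(names,tag):
    o=[]
    for n in names:
        d=arm.get_image(n); cv2.imwrite(f"pics/{n}{tag}.png",d["img"]); np.save(f"pics/{n}{tag}.npy",d,allow_pickle=True); o.append(d)
    return o
def load(n,tag): return np.load(f"pics/{n}{tag}.npy",allow_pickle=True).item()
def st():
    s=arm.read_state(); R=Rn.from_quat(s["ee_rot"]).as_matrix()
    print("t",round(s["clock"],2),"pos",s["position"].round(1),"yaw",np.degrees(np.arctan2(R[1,2],R[0,2])).round(2),"tilt",np.degrees(np.arccos(-R[2,0])).round(2),"F",s["contact_force"].round(1),"T",s["wrist_torque"].round(2),"w",round(s["gripper_width"],1))
    return s,R
E
python3 - <<'E'
from h import *
st(); snap(["wrist"],"1"); st()
E
```

```text
t 1.15 pos [ 502.7 -323.   247.6] yaw -20.09 tilt 0.06 F [-0.6 -0.3 -0.1] T [0.03 0.03 0.  ] w 85.3
t 1.2 pos [ 501.6 -323.8  247.7] yaw -20.18 tilt 0.07 F [-0.4  0.2 -1.1] T [-0.02  0.03 -0.01] w 84.9
```

View pics/wrist1.png

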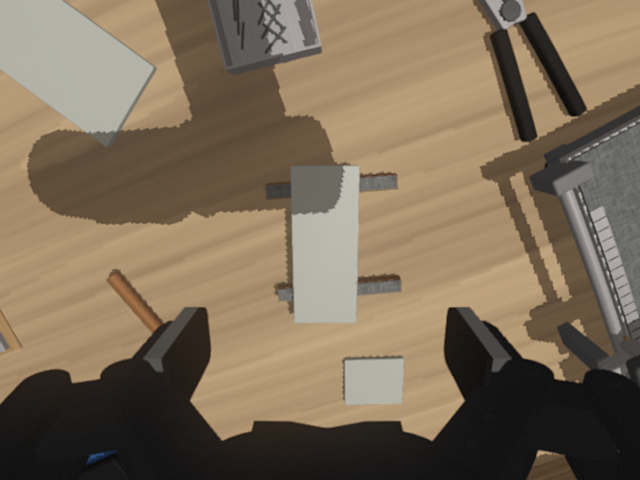

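The wrist view shows the blank on its battens with corners near (291,166), (359,166), (356,322) and (294,322). The offcut is at (374,381), and the big plate is at top left. Next I'll fit the blank's pose.

```bash
cat >> h.py <<'E'
def blankfit(d,z,box,lo=(90,100,90),show=None):
    x0,y0,x1,y1=box
    roi=d["img"][y0:y1,x0:x1].astype(int)
    b,g,r=roi[...,0],roi[...,1],roi[...,2]
    m=((r-b<28)&(g>=r-3)&(roi.sum(2)>240)).astype(np.uint8)
    m=cv2.morphologyEx(m,cv2.MORPH_OPEN,np.ones((9,9),np.uint8))
    n,l,s,ce=cv2.connectedComponentsWithStats(m); k=1+np.argmax(s[1:,4])
    m=(l==k).astype(np.uint8)
    c,_=cv2.findContours(m,cv2.RETR_EXTERNAL,cv2.CHAIN_APPROX_NONE)
    c=max(c,key=cv2.contourArea).reshape(-1,2)+np.array([x0,y0])
    P=onplane(d,c,z)[:,:2]
    r=cv2.minAreaRect(P.astype(np.float32)); B=cv2.boxPoints(r)
    e=[B[1]-B[0],B[2]-B[1]]; e.sort(key=np.linalg.norm)
    a=np.degrees(np.arctan2(e[1][1],e[1][0])); a=(a+90)%180-90
    if show:
        im=d["img"].copy(); cv2.drawContours(im,[c.reshape(-1,1,2)],-1,(0,0,255),1); cv2.imwrite(show,im[y0:y1,x0:x1])
    print("rect ctr",np.round(r[0],1),"size",[np.linalg.norm(v).round(1) for v in e],"yaw",round(a,2))
    return r,P
E
python3 - <<'E'
from h import *
d=load("wrist","1")
print(d["img"][180,310],d["img"][280,325],d["img"][230,400],d["img"][185,380])
blankfit(d,20,(240,140,420,345),show="pics/w1c.png")
E
```

```text
[ 96 104 106] [171 182 184] [112 145 171] [111 115 117]
rect ctr [ 540.  -317.9] size [np.float32(100.6), np.float32(147.8)] yaw -20.08
```

View pics/w1c.png

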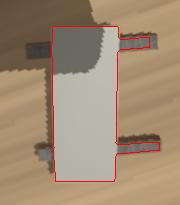

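```bash
sed -i 's/np.ones((9,9),np.uint8)/np.ones((25,25),np.uint8)/' h.py && python3 - <<'E'
from h import *
d=load("wrist","1")
r,P=blankfit(d,20,(240,140,420,345),show="pics/w1c.png")
# corner picks too
C=onplane(d,[(290.5,165.5),(359.5,165.5),(357,323),(294,323)],20)[:,:2]; print(C.round(1),C.mean(0).round(1))
t=load("top","0")
# battens frame check in top? project center
print(proj(t,[[*r[0],20]]))
E
```

```text
rect ctr [ 533.1 -336.9] size [np.float32(59.3), np.float32(147.9)] yaw -20.17
[[ 453.2 -339. ]
 [ 473.8 -282.7]
 [ 615.3 -333.4]
 [ 594.3 -390.9]] [ 534.1 -336.5]
[[443.62150194 251.78913715]]
```

The blank's centre is about (533.5,-336.7) with a yaw of -20.1°, and the top camera agrees to about 1.5 mm. Next is the view over the wheel and scorer.

Call:
{"api": "carry_out", "payload": {
  "plan": [
    {"hand": 0.085, "xyz": [-0.006, 0.045, -0.024], "turn": -6},
    {"hand": 0.085, "xyz": [-0.012, 0.1, -0.05], "turn": -12},
    {"hand": 0.085, "xyz": [-0.018, 0.155, -0.08], "turn": -18},
    {"hand": 0.085, "xyz": [-0.024, 0.21, -0.108], "turn": -24},
    {"hand": 0.085, "xyz": [-0.03, 0.265, -0.136], "turn": -28.3},
    {"hand": 0.085, "xyz": [-0.032, 0.32, -0.164], "turn": -28.3},
    {"hand": 0.085, "xyz": [-0.032, 0.365, -0.187], "turn": -28.3},
    {"hand": 0.085, "xyz": [-0.032, 0.38, -0.195], "turn": -28.3},
    {"hand": 0.085, "xyz": [-0.032, 0.38, -0.195], "turn": -28.3}
  ]
}}

```text
clock: 2.33
position: [449.8, 99.3, 280.3]
ee_rot: [-0.05, 0.705, 0.05, 0.705]
contact_force: [0.0, -0.9, -0.1]
gripper_width: 84.9
```

```bash
python3 - <<'E'
from h import *
snap(["wrist","side"],"2"); st()
d=load("side","2"); c=d["img"][170:310,230:420]; cv2.imwrite("pics/side2s.png",cv2.resize(c,None,fx=4,fy=4,interpolation=cv2.INTER_CUBIC))
E
```

```text
t 2.42 pos [450.   98.2 280.2] yaw 7.94 tilt 0.04 F [-0.4  0.2 -0.5] T [-0.01 -0.03  0.02] w 85.0
```

View pics/wrist2.png

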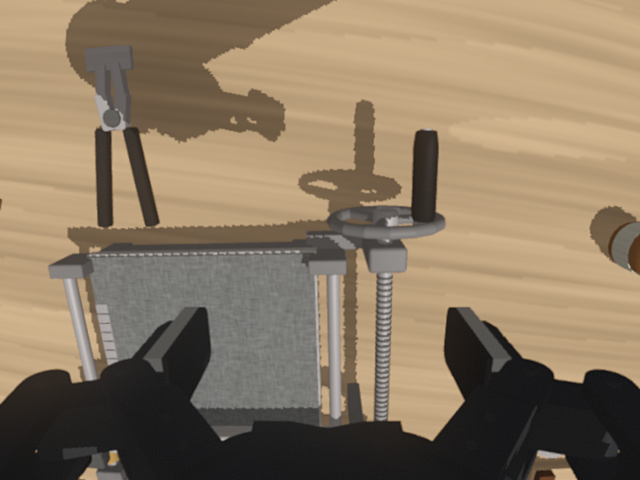

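View pics/side2s.png

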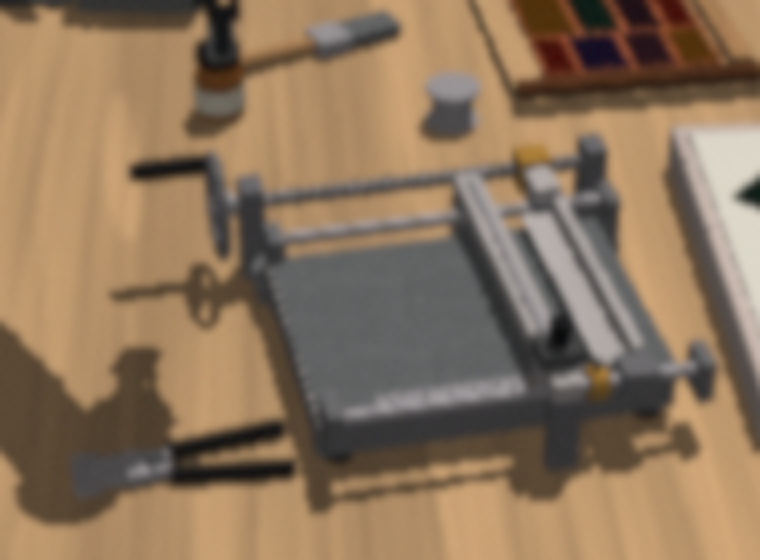

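The wrist view shows the handle from its free end at (426,132) to its root at (425,218). The wheel hub is near (387,220), the lead screw runs (385,275) to (382,420), the left guide rod is at x≈335 px, and the bed's near corners are (92,254) and (316,251). In the side view the handle is on the upper left of the wheel.

```bash
python3 - <<'E'
from h import *
d=load("wrist","2"); s=load("side","2"); t=load("top","0")
im=d["img"]
c=im[110:290,300:470]; cv2.imwrite("pics/w2h.png",cv2.resize(c,None,fx=4,fy=4,interpolation=cv2.INTER_CUBIC))
P=onplane(d,[(385,275),(382,420)],75); print("screw",P.round(1),np.degrees(np.arctan2(*(P[1]-P[0])[[1,0]])))
P=onplane(d,[(335,278),(336,415)],62); print("rod",P.round(1),np.degrees(np.arctan2(*(P[1]-P[0])[[1,0]])))
P=onplane(d,[(92,255),(316,252)],55); print("front",P.round(1),np.degrees(np.arctan2(-(P[1]-P[0])[0],(P[1]-P[0])[1])),np.linalg.norm(P[1]-P[0]))
P=onplane(d,[(316,262),(320.5,410)],55); print("bedleft",P.round(1),np.degrees(np.arctan2(*(P[1]-P[0])[[1,0]])))
# top view felt corners
def up(p,s,off): return (np.array(p,float)+0.5)/s-0.5+np.array(off)
E
```

```text
screw [[493.9 156.2  75. ]
 [645.5 181.8  75. ]] 9.568870146512463
rod [[507.5 114.2  62. ]
 [656.  137.2  62. ]] 8.83682151195334
front [[ 520.6 -116.    55. ]
 [ 487.5   93.8   55. ]] 8.961179978493046 212.38195997038383
bedleft [[497.   95.1  55. ]
 [657.5 121.3  55. ]] 9.259215652702846
```

View pics/w2h.png

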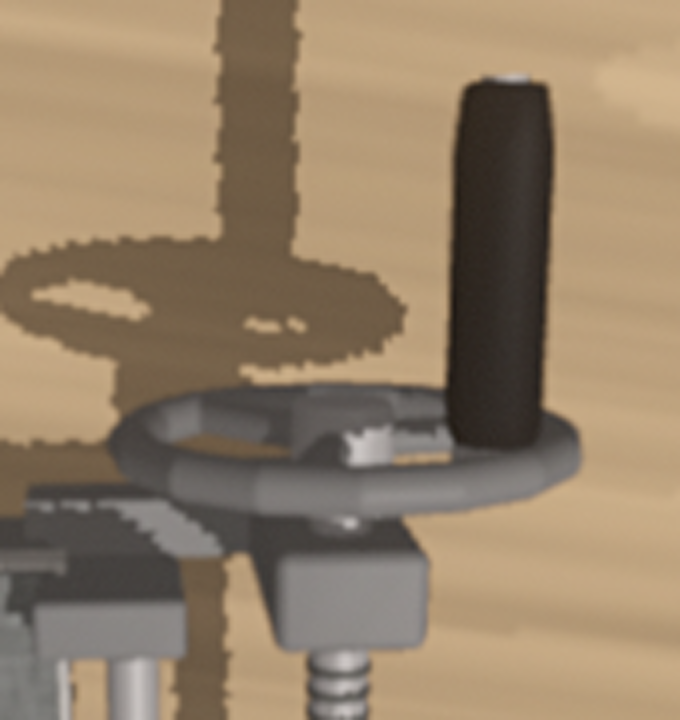

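```bash
cat >> h.py <<'E'
O=np.array([631,7.5]); PSI=np.radians(8.95)
def toS(P):
    P=np.atleast_2d(np.array(P,float)); c,s=np.cos(PSI),np.sin(PSI); q=P[:,:2]-O
    return np.c_[q@np.array([c,s]),q@np.array([-s,c]),P[:,2]]
def toW(P):
    P=np.atleast_2d(np.array(P,float)); c,s=np.cos(PSI),np.sin(PSI)
    return np.c_[O+np.c_[P[:,0]*c-P[:,1]*s,P[:,0]*s+P[:,1]*c],P[:,2]]
E
python3 - <<'E'
from h import *
d=load("wrist","2"); s=load("side","2"); t=load("top","0")
for nm,a,b in [("free",(426.4,130.8),(263.2,212.6)),("root",(424,219),(282.5,210.5))]:
    X=tri([d,s],[a,b]); print(nm,X.round(1),toS(X).round(1),"reproj",(proj(d,[X])-a).round(1),(proj(s,[X])-b).round(1),proj(t,[X]).round(1))
# ray / crank circle
for px,xs in [((426.4,131),-235),((425.2,175),-202),((424,219),-168)]:
    c,v=ray(d,[px]); C=toS(c)[0]; V=toS(c+v[0])[0]-C
    lam=(xs-C[0])/V[0]
    a=V[1]**2+V[2]**2; e=C[1:]-np.array([170,75]); bb=2*(e@V[1:]); cc=e@e-38**2
    dsc=bb*bb-4*a*cc
    print("closest",np.sqrt(abs(e@e-(e@V[1:])**2/a)).round(1))
    if dsc>0:
        for sg in (-1,1):
            L=(-bb+sg*np.sqrt(dsc))/2/a; p=C+L*V; print(px,p.round(1),"q",np.arctan2(p[1]-170,p[2]-75).round(2))
E
```

```text
free [371.5 160.7 104.8] [[-232.5  191.7  104.8]] reproj [[-0.3  2.3]] [[-0.5  0. ]] [[257.9 310.4]]
root [438.1 173.3 102. ] [[-164.8  193.8  102. ]] reproj [[0.  3.7]] [[-0.8  0.2]] [[253.7 284.2]]
closest 28.3
(426.4, 131) [-234.   191.5  106.3] q 0.6
(426.4, 131) [-234.3  203.4   56.9] q 2.07
closest 28.7
(425.2, 175) [-202.1  192.   106. ] q 0.62
(425.2, 175) [-197.2  203.7   57.5] q 2.05
closest 29.3
(424, 219) [-168.5  192.8  105.4] q 0.64
(424, 219) [-158.5  204.2   58.5] q 2.02
```

The handle sits at crank angle q≈0.61 (+2π), at scorer y=192, z=106, confirmed by two views and by the crank radius. I'll descend on it about 9 mm outward of the nominal grip point, so the gripper body clears the wheel.

Call:
{"api": "carry_out", "payload": {
  "plan": [
    {"hand": 0.055, "xyz": [0.02, 0.03, -0.022], "turn": -1},
    {"hand": 0.055, "xyz": [0.05, 0.065, -0.048], "turn": -1},
    {"hand": 0.055, "xyz": [0.09, 0.073, -0.0535], "turn": -1},
    {"hand": 0.055, "xyz": [0.13, 0.073, -0.0535], "turn": -1},
    {"hand": 0.055, "xyz": [0.16, 0.073, -0.0535], "turn": -1},
    {"hand": 0.055, "xyz": [0.176, 0.073, -0.0535], "turn": -1},
    {"hand": 0.055, "xyz": [0.176, 0.073, -0.0535], "turn": -1}
  ]
}}

```text
clock: 3.3
position: [386.7, 162.5, 103.3]
ee_rot: [-0.056, 0.706, 0.054, 0.704]
contact_force: [0.6, 1.0, 0.5]
gripper_width: 55.0
```

```bash
python3 - <<'E'
from h import *
s,R=st(); print(toS(s["position"]).round(1))
snap(["wrist"],"3")
E
```

```text
t 3.3 pos [386.7 162.5 103.3] yaw 8.89 tilt 0.2 F [0.6 1.  0.5] T [ 0.04 -0.01 -0.01] w 55.0
[[-217.2  191.1  103.3]]
```

View pics/wrist3.png

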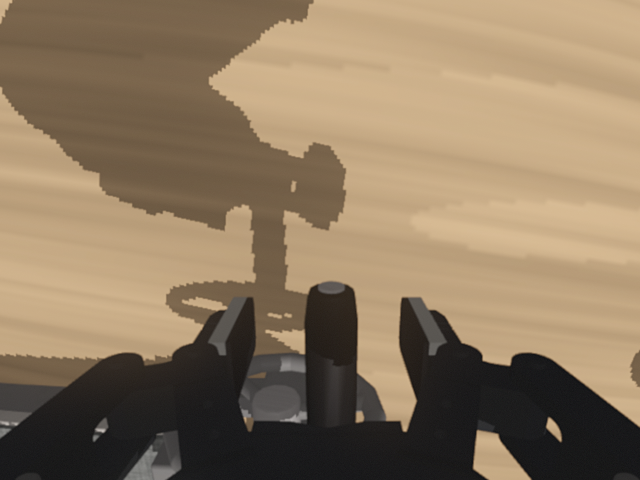

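The handle end at (331,300) sits midway between the pads (252 and 400), so I'll close on it.

Call:
{"api": "carry_out", "payload": {
  "plan": [
    {"hand": 0.01, "xyz": [0, 0, 0], "turn": 0},
    {"hand": 0.01, "xyz": [0, 0, 0], "turn": 0},
    {"hand": 0.01, "xyz": [0, 0, 0], "turn": 0},
    {"hand": 0.01, "xyz": [0, 0, 0], "turn": 0},
    {"hand": 0.01, "xyz": [0, 0, 0], "turn": 0}
  ]
}}

```text
clock: 3.98
position: [387.3, 164.7, 104.8]
ee_rot: [-0.056, 0.704, 0.056, 0.705]
contact_force: [1.0, 0.3, 3.3]
gripper_width: 17.4
```

```bash
python3 - <<'E'
from h import *
s,R=st(); print(toS(s["position"]).round(1))
q0=0.61
import math
# waypoints relative to q0 handle position, tool axes: x down, y=+scorer y (yaw aligned)
for dd in range(0,410,15):
    q=q0-math.radians(dd)
    print(dd, "x",round(-38*(math.cos(q)-math.cos(q0)),1),"y",round(38*(math.sin(q)-math.sin(q0)),1))
E
```

```text
t 3.98 pos [387.3 164.7 104.8] yaw 9.05 tilt 0.08 F [1.  0.3 3.3] T [-0.08 -0.16 -0.  ] w 17.4
[[-216.3  193.2  104.8]]
0 x -0.0 y 0.0
15 x -4.6 y -8.8
30 x -6.7 y -18.5
45 x -6.3 y -28.4
60 x -3.3 y -37.9
75 x 2.1 y -46.2
90 x 9.4 y -52.9
105 x 18.2 y -57.5
120 x 27.9 y -59.6
135 x 37.8 y -59.2
150 x 47.2 y -56.2
165 x 55.6 y -50.9
180 x 62.3 y -43.5
195 x 66.9 y -34.7
210 x 69.0 y -25.0
225 x 68.6 y -15.1
240 x 65.6 y -5.7
255 x 60.2 y 2.7
270 x 52.9 y 9.4
285 x 44.1 y 14.0
300 x 34.4 y 16.1
315 x 24.5 y 15.6
330 x 15.1 y 12.7
345 x 6.7 y 7.3
360 x 0.0 y 0.0
375 x -4.6 y -8.8
390 x -6.7 y -18.5
405 x -6.3 y -28.4
```

The handle is held, with the opening at 17.4 mm. I'll wind clockwise along the crank circle at 15° per row and check after the first 120°.

Call:
{"api": "carry_out", "payload": {
  "plan": [
    {"hand": 0.01, "xyz": [-0.0046, -0.0088, 0], "turn": 0},
    {"hand": 0.01, "xyz": [-0.0067, -0.0185, 0], "turn": 0},
    {"hand": 0.01, "xyz": [-0.0063, -0.0284, 0], "turn": 0},
    {"hand": 0.01, "xyz": [-0.0033, -0.0379, 0], "turn": 0},
    {"hand": 0.01, "xyz": [0.0021, -0.0462, 0], "turn": 0},
    {"hand": 0.01, "xyz": [0.0094, -0.0529, 0], "turn": 0},
    {"hand": 0.01, "xyz": [0.0182, -0.0575, 0], "turn": 0},
    {"hand": 0.01, "xyz": [0.0279, -0.0596, 0], "turn": 0}
  ]
}}

```text
clock: 4.97
position: [397.2, 102.7, 77.2]
ee_rot: [-0.057, 0.705, 0.054, 0.705]
contact_force: [9.7, -13.6, 2.7]
gripper_width: 17.0
```

```bash
python3 - <<'E'
from h import *
s,R=st(); print(toS(s["position"]).round(1), "F in scorer", (toS(O.tolist()+[0]) is not None) and np.round([s["contact_force"][0]*np.cos(PSI)+s["contact_force"][1]*np.sin(PSI), -s["contact_force"][0]*np.sin(PSI)+s["contact_force"][1]*np.cos(PSI), s["contact_force"][2]],1))
q0=.61;q=q0-np.radians(120); print("expected",191.9-59.6,104-27.9)
snap(["wrist"],"4")
E
```

```text
t 4.97 pos [397.2 102.7  77.2] yaw 9.04 tilt 0.21 F [  9.7 -13.6   2.7] T [-3.91 -2.61 -0.07] w 17.0
[[-216.1  130.4   77.2]] F in scorer [  7.4 -14.9   2.7]
expected 132.3 76.1
```

View pics/wrist4.png

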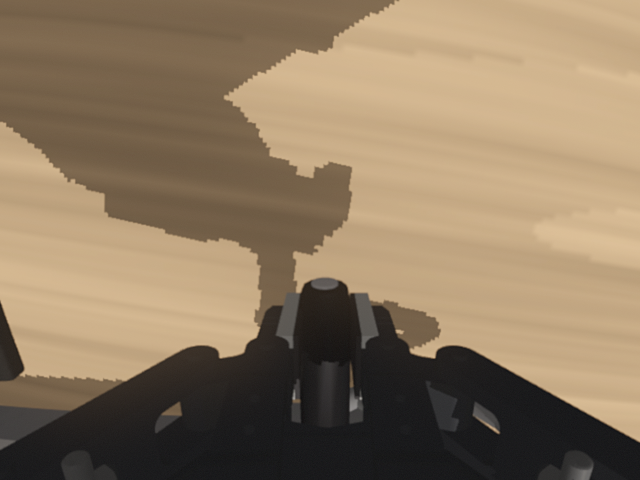

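Tracking works. The 15 N sideways force says the wheel centre is about 1.5 mm further right than I assumed, so I'll work out the rest of the circle with that correction.

```bash
python3 - <<'E'
import math
for k in range(0,20):
    q=-1.50-math.radians(15)*k
    q=max(q,-6.283)
    print(k,round(q,3),"x",round(0.6-38*math.cos(q),1),"y",round(36.5+38*math.sin(q),1))
E
```

```text
0 -1.5 x -2.1 y -1.4
1 -1.762 x 7.8 y -0.8
2 -2.024 x 17.2 y 2.3
3 -2.285 x 25.5 y 7.8
4 -2.547 x 32.1 y 15.2
5 -2.809 x 36.5 y 24.1
6 -3.071 x 38.5 y 33.8
7 -3.333 x 37.9 y 43.7
8 -3.594 x 34.8 y 53.1
9 -3.856 x 29.3 y 61.4
10 -4.118 x 21.9 y 68.0
11 -4.38 x 13.0 y 72.4
12 -4.642 x 3.3 y 74.4
13 -4.903 x -6.6 y 73.8
14 -5.165 x -16.0 y 70.7
15 -5.427 x -24.3 y 65.2
16 -5.689 x -30.9 y 57.8
17 -5.951 x -35.3 y 48.9
18 -6.212 x -37.3 y 39.2
19 -6.283 x -37.4 y 36.5
```

Call:
{"api": "carry_out", "payload": {
  "plan": [
    {"hand": 0.01, "xyz": [0.0078, -0.0008, 0], "turn": 0},
    {"hand": 0.01, "xyz": [0.0172, 0.0023, 0], "turn": 0},
    {"hand": 0.01, "xyz": [0.0255, 0.0078, 0], "turn": 0},
    {"hand": 0.01, "xyz": [0.0321, 0.0152, 0], "turn": 0},
    {"hand": 0.01, "xyz": [0.0365, 0.0241, 0], "turn": 0},
    {"hand": 0.01, "xyz": [0.0385, 0.0338, 0], "turn": 0},
    {"hand": 0.01, "xyz": [0.0379, 0.0437, 0], "turn": 0},
    {"hand": 0.01, "xyz": [0.0348, 0.0531, 0], "turn": 0}
  ]
}}

```text
clock: 6.02
position: [388.3, 158.0, 42.7]
ee_rot: [-0.056, 0.705, 0.056, 0.705]
contact_force: [5.9, -12.0, 15.3]
gripper_width: 17.3
```

```bash
cat >> h.py <<'E'
def FS(s):
    F=s["contact_force"]; c,sn=np.cos(PSI),np.sin(PSI)
    return np.round([F[0]*c+F[1]*sn,-F[0]*sn+F[1]*c,F[2]],1)
E
python3 - <<'E'
from h import *
s,R=st(); print(toS(s["position"]).round(1), "F scorer", FS(s)); print("expected y",132.0+53.1,"z",76.1-34.8)
E
```

```text
t 6.03 pos [388.3 158.   42.7] yaw 9.09 tilt 0.07 F [  5.9 -12.   15.3] T [-3.21 -1.96 -0.2 ] w 17.3
[[-216.3  186.4   42.7]] F scorer [  3.9 -12.8  15.3]
expected y 185.1 z 41.3
```

```bash
python3 - <<'E'
import math
for k in range(0,13):
    q=-3.594-math.radians(15)*k
    print(k,round(q,3),"x",round(-35.7-38*math.cos(q),1),"y",round(-15.8+38*math.sin(q),1))
E
```

```text
0 -3.594 x -1.5 y 0.8
1 -3.856 x -7.0 y 9.1
2 -4.118 x -14.4 y 15.7
3 -4.379 x -23.3 y 20.1
4 -4.641 x -33.0 y 22.1
5 -4.903 x -42.9 y 21.5
6 -5.165 x -52.3 y 18.4
7 -5.427 x -60.6 y 12.9
8 -5.688 x -67.2 y 5.5
9 -5.95 x -71.6 y -3.4
10 -6.212 x -73.6 y -13.1
11 -6.474 x -73.0 y -23.0
12 -6.736 x -69.9 y -32.4
```

Call:
{"api": "carry_out", "payload": {
  "plan": [
    {"hand": 0.01, "xyz": [-0.007, 0.0091, 0], "turn": 0},
    {"hand": 0.01, "xyz": [-0.0144, 0.0157, 0], "turn": 0},
    {"hand": 0.01, "xyz": [-0.0233, 0.0201, 0], "turn": 0},
    {"hand": 0.01, "xyz": [-0.033, 0.0221, 0], "turn": 0},
    {"hand": 0.01, "xyz": [-0.0429, 0.0215, 0], "turn": 0},
    {"hand": 0.01, "xyz": [-0.0523, 0.0184, 0], "turn": 0},
    {"hand": 0.01, "xyz": [-0.0606, 0.0129, 0], "turn": 0},
    {"hand": 0.01, "xyz": [-0.0672, 0.0055, 0], "turn": 0}
  ]
}}

```text
clock: 7.02
position: [387.5, 162.4, 107.8]
ee_rot: [-0.056, 0.705, 0.055, 0.705]
contact_force: [14.0, -5.2, -16.9]
gripper_width: 17.0
```

```bash
python3 - <<'E'
from h import *
s,R=st(); print(toS(s["position"]).round(1), "F scorer", FS(s)); print("expected y",185.1+5.5,"z",41.3+67.2)
E
```

```text
t 7.03 pos [387.5 162.4 107.8] yaw 9.02 tilt 0.08 F [ 14.   -5.2 -16.9] T [-1.66 -3.91 -0.01] w 17.0
[[-216.4  190.9  107.8]] F scorer [ 13.   -7.3 -16.9]
expected y 190.6 z 108.5
```

One full turn is done and q is about 0.6. I'll wind the last part in smaller steps and watch for the stop.

Call:
{"api": "carry_out", "payload": {
  "plan": [
    {"hand": 0.01, "xyz": [-0.0017, -0.0048, 0], "turn": 0},
    {"hand": 0.01, "xyz": [-0.0038, -0.0101, 0], "turn": 0},
    {"hand": 0.01, "xyz": [-0.0051, -0.0156, 0], "turn": 0},
    {"hand": 0.01, "xyz": [-0.0055, -0.0205, 0], "turn": 0},
    {"hand": 0.01, "xyz": [-0.0055, -0.0205, 0], "turn": 0}
  ]
}}

```text
clock: 7.65
position: [390.8, 143.3, 114.7]
ee_rot: [-0.055, 0.704, 0.056, 0.705]
contact_force: [4.2, 1.5, -2.8]
gripper_width: 16.7
```

```bash
python3 - <<'E'
from h import *
s,R=st(); print(toS(s["position"]).round(1), "F scorer", FS(s)); print("expected y",190.6-20.5,"z",108.5+5.5)
E
```

```text
t 7.65 pos [390.8 143.3 114.7] yaw 9.04 tilt 0.08 F [ 4.2  1.5 -2.8] T [ 0.35 -1.24  0.08] w 16.7
[[-216.2  171.5  114.7]] F scorer [ 4.4  0.9 -2.8]
expected y 170.1 z 114.0
```

Call:
{"api": "carry_out", "payload": {
  "plan": [
    {"hand": 0.01, "xyz": [0, -0.0015, 0], "turn": 0},
    {"hand": 0.01, "xyz": [0, -0.003, 0], "turn": 0},
    {"hand": 0.01, "xyz": [0, -0.003, 0], "turn": 0}
  ]
}}

```text
clock: 8.02
position: [391.2, 140.4, 114.7]
ee_rot: [-0.056, 0.704, 0.056, 0.705]
contact_force: [2.8, 2.7, 0.6]
gripper_width: 17.0
```

```bash
python3 - <<'E'
from h import *
s,R=st(); print(toS(s["position"]).round(1), "F scorer", FS(s))
E
```

```text
t 8.03 pos [391.2 140.4 114.7] yaw 9.05 tilt 0.07 F [2.8 2.7 0.6] T [ 0.89 -0.91  0.12] w 17.0
[[-216.2  168.6  114.7]] F scorer [3.2 2.3 0.6]
```

Call:
{"api": "carry_out", "payload": {
  "plan": [
    {"hand": 0.01, "xyz": [0, -0.0015, 0], "turn": 0},
    {"hand": 0.01, "xyz": [0, -0.003, 0], "turn": 0},
    {"hand": 0.01, "xyz": [0, -0.003, 0], "turn": 0}
  ]
}}

```text
clock: 8.4
position: [391.5, 138.9, 114.7]
ee_rot: [-0.054, 0.704, 0.057, 0.706]
contact_force: [-2.1, 10.5, 1.4]
gripper_width: 16.8
```

```bash
python3 - <<'E'
from h import *
s,R=st(); print(toS(s["position"]).round(1), "F scorer", FS(s))
snap(["side"],"5"); d=load("side","5"); c=d["img"][170:310,270:420]; cv2.imwrite("pics/side5s.png",cv2.resize(c,None,fx=4,fy=4,interpolation=cv2.INTER_CUBIC))
E
```

```text
t 8.4 pos [391.5 138.9 114.7] yaw 9.03 tilt 0.23 F [-2.1 10.5  1.4] T [3.04 0.56 0.16] w 16.8
[[-216.1  167.1  114.7]] F scorer [-0.4 10.7  1.4]
```

View pics/side5s.png

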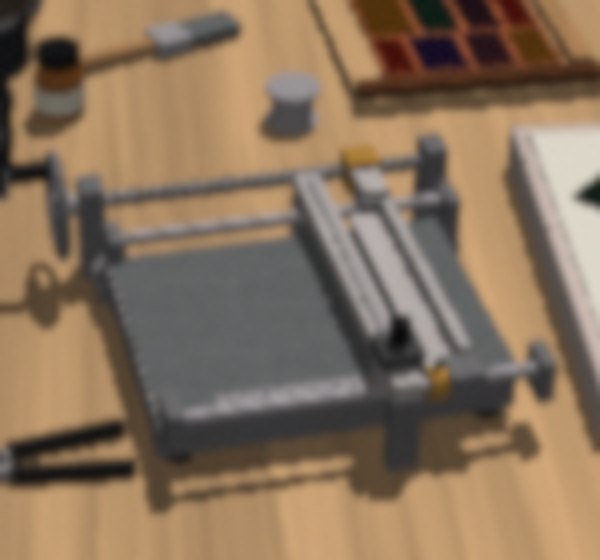

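The push force rose to about 11 N without further travel, so the fence is at its hard stop. In the side view the fence bush is up against the brass collar at (440,380). Next I'll check how far the fingertips reach at each opening, using the wrist pictures.

```bash
python3 - <<'E'
from h import *
def tooltip(tag,pix,w,s_R=None):
    d=load("wrist",tag)
    k,dist=K(d)
    p=cv2.undistortPoints(np.array(pix,float).reshape(-1,1,2),k,dist).reshape(-1,2)
    # nominal cam pose in tool
    M=np.array([[0.001,1,0],[-0.268,0.001,0.963],[0.963,-0.001,0.268]]) # rows cam axes in tool
    c=np.array([-125.5,-0.3,-67.9])
    for q,yy in zip(p,w):
        v=np.array([q[0],q[1],1])@M; L=(yy-c[1])/v[1]; print(tag,(c+L*v).round(1))
tooltip("2",[(208,308),(447,308)],[-42.5,42.5])
tooltip("3",[(253,297),(401,297)],[-27.5,27.5])
for tag,b in [("2",(180,290,480,360)),("3",(230,280,420,340))]:
    d=load("wrist",tag); x0,y0,x1,y1=b; c=d["img"][y0:y1,x0:x1].copy(); c=np.clip(c.astype(int)*3,0,255).astype(np.uint8); cv2.imwrite(f"pics/tip{tag}.png",cv2.resize(c,None,fx=2.5,fy=2.5,interpolation=cv2.INTER_CUBIC))
E
```

```text
2 [  3.9 -42.5  -8.8]
2 [ 5.  42.5 -8.3]
3 [ 10.3 -27.5 -10.3]
3 [14.1 27.5 -8.8]
```

View pics/tip2.png

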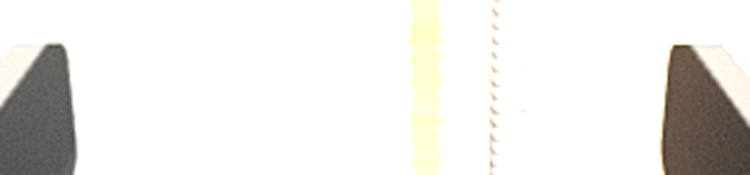

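Call:
{"api": "carry_out", "payload": {
  "plan": [
    {"hand": 0.06, "xyz": [0, 0.002, 0], "turn": 0},
    {"hand": 0.06, "xyz": [0, 0.002, 0], "turn": 0},
    {"hand": 0.06, "xyz": [0, 0.002, 0], "turn": 0},
    {"hand": 0.06, "xyz": [0, 0.002, 0], "turn": 0}
  ]
}}

```text
clock: 8.95
position: [390.5, 138.5, 114.1]
ee_rot: [-0.056, 0.705, 0.055, 0.705]
contact_force: [0.4, 0.1, -0.3]
gripper_width: 60.1
```

At 85 mm open the tips are about 4 mm ahead of the TCP, and about 12 mm at 55–60 mm, so the 17 mm figure is for shut fingers. The handle is released, so I'll rise and travel above the blank.

Call:
{"api": "carry_out", "payload": {
  "plan": [
    {"hand": 0.07, "xyz": [-0.05, 0, 0], "turn": 0},
    {"hand": 0.08, "xyz": [-0.11, 0, 0], "turn": 0},
    {"hand": 0.08, "xyz": [-0.12, -0.04, 0.004], "turn": 5},
    {"hand": 0.08, "xyz": [-0.12, -0.1, 0.01], "turn": 10},
    {"hand": 0.08, "xyz": [-0.12, -0.16, 0.016], "turn": 15},
    {"hand": 0.08, "xyz": [-0.12, -0.22, 0.022], "turn": 20},
    {"hand": 0.08, "xyz": [-0.12, -0.28, 0.028], "turn": 25},
    {"hand": 0.08, "xyz": [-0.12, -0.34, 0.034], "turn": 29.1},
    {"hand": 0.08, "xyz": [-0.11, -0.4, 0.04], "turn": 29.1},
    {"hand": 0.08, "xyz": [-0.09, -0.45, 0.046], "turn": 29.1},
    {"hand": 0.08, "xyz": [-0.07, -0.482, 0.05], "turn": 29.1},
    {"hand": 0.08, "xyz": [-0.07, -0.482, 0.05], "turn": 29.1}
  ]
}}

```text
clock: 10.45
position: [514.5, -330.6, 181.1]
ee_rot: [0.125, 0.698, -0.124, 0.694]
contact_force: [-1.2, 0.8, 0.8]
gripper_width: 79.9
```

```bash
python3 - <<'E'
from h import *
st(); snap(["wrist","top"],"6"); s,R=st()
d=load("top","6"); c=d["img"][130:330,230:400]; cv2.imwrite("pics/top6s.png",cv2.resize(c,None,fx=3,fy=3,interpolation=cv2.INTER_CUBIC))
d=load("wrist","6"); print(proj(d,[[533.5,-336.7,20]]))
blankfit(d,20,(200,60,480,400),show="pics/w6c.png")
E
```

```text
t 10.45 pos [ 514.5 -330.6  181.1] yaw -20.29 tilt 0.34 F [-1.2  0.8  0.8] T [ 0.05  0.04 -0.01] w 79.9
t 10.55 pos [ 515.4 -329.1  183.8] yaw -20.11 tilt 0.1 F [-0.7 -0.4  0.2] T [0.05 0.01 0.02] w 80.2
[[328.59487971 255.92061289]]
rect ctr [ 533.3 -336.9] size [np.float32(59.8), np.float32(147.7)] yaw -20.26
```

View pics/wrist6.png

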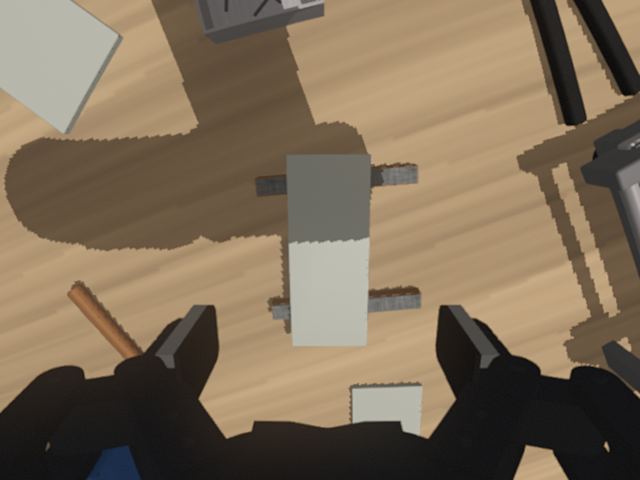

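View pics/top6s.png

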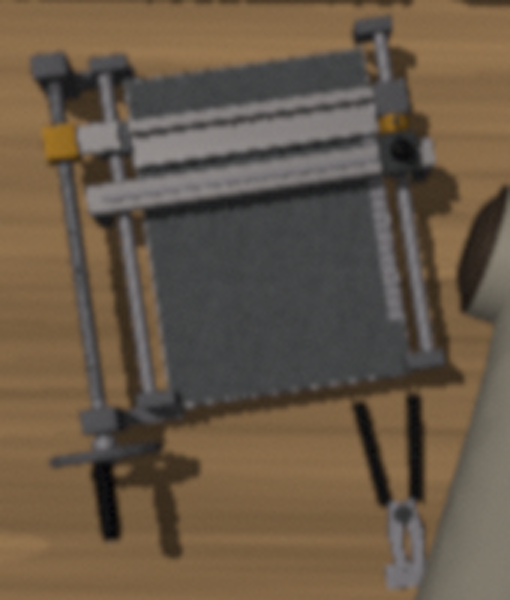

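The top view shows the wheel handle now at the top and the fence bush against the brass collar at about (392,122), with the fence nearer the bridge than before. The wrist view shows the blank centred between the pads (217 and 439, blank at 328), and the refit gives (533.3,-336.9) at -20.2°. I'll go down to grip it.

Call:
{"api": "carry_out", "payload": {
  "plan": [
    {"hand": 0.08, "xyz": [0.04, 0, 0], "turn": 0},
    {"hand": 0.08, "xyz": [0.09, 0, 0], "turn": 0},
    {"hand": 0.08, "xyz": [0.13, 0, 0], "turn": 0},
    {"hand": 0.08, "xyz": [0.15, 0, 0], "turn": 0},
    {"hand": 0.08, "xyz": [0.156, 0, 0], "turn": 0},
    {"hand": 0.08, "xyz": [0.156, 0, 0], "turn": 0}
  ]
}}

```text
clock: 11.3
position: [516.6, -328.7, 29.4]
ee_rot: [0.123, 0.696, -0.123, 0.697]
contact_force: [-0.1, 0.5, 0.4]
gripper_width: 79.5
```

```bash
python3 - <<'E'
from h import *
st(); snap(["wrist","side"],"7"); st()
d=load("side","7"); c=d["img"][270:390,240:420]; cv2.imwrite("pics/side7s.png",cv2.resize(c,None,fx=4,fy=4,interpolation=cv2.INTER_CUBIC))
E
```

```text
t 11.3 pos [ 516.6 -328.7   29.4] yaw -20.0 tilt 0.09 F [-0.1  0.5  0.4] T [-0.02 -0.01  0.03] w 79.5
t 11.4 pos [ 517.  -329.1   30. ] yaw -20.03 tilt 0.17 F [ 0.7 -0.8  0.6] T [ 0.02  0.05 -0.02] w 80.2
```

View pics/wrist7.png

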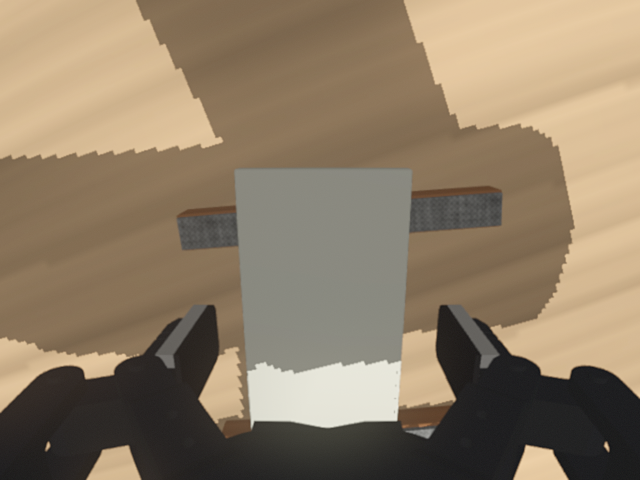

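View pics/side7s.png

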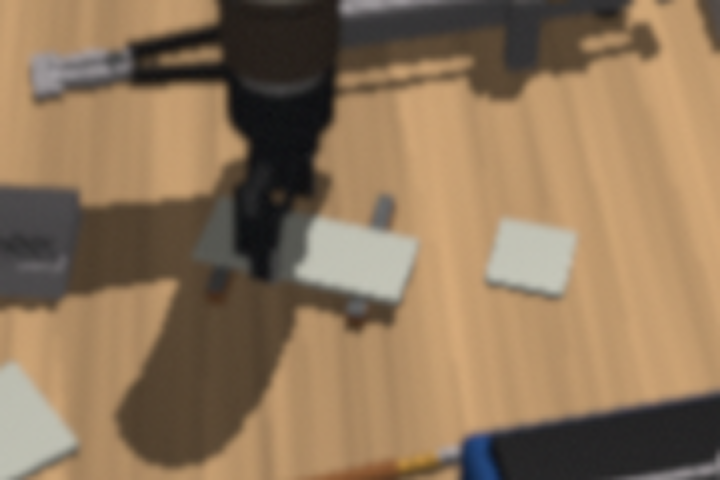

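The pads straddle the glass (pads at 217 and 439, glass edges about 245 and 404 between them). I'll lower 2.5 mm more and close.

Call:
{"api": "carry_out", "payload": {
  "plan": [
    {"hand": 0.08, "xyz": [0.0025, 0, 0], "turn": 0},
    {"hand": 0.068, "xyz": [0.0025, 0, 0], "turn": 0},
    {"hand": 0.06, "xyz": [0.0025, 0, 0], "turn": 0},
    {"hand": 0.05, "xyz": [0.0025, 0, 0], "turn": 0},
    {"hand": 0.05, "xyz": [0.0025, 0, 0], "turn": 0},
    {"hand": 0.05, "xyz": [0.0025, 0, 0], "turn": 0}
  ]
}}

```text
clock: 12.15
position: [516.2, -329.3, 26.8]
ee_rot: [0.123, 0.696, -0.123, 0.697]
contact_force: [-1.2, -0.0, 5.3]
gripper_width: 57.5
```

```bash
python3 - <<'E'
from h import *
st(); snap(["wrist"],"8"); st()
E
```

```text
t 12.15 pos [ 516.2 -329.3   26.8] yaw -20.06 tilt 0.05 F [-1.2 -0.   5.3] T [ 0.17  0.4  -0.04] w 57.5
t 12.2 pos [ 516.2 -329.3   26.8] yaw -20.05 tilt 0.05 F [-1.   0.8  5.4] T [0.2  0.38 0.02] w 57.7
```

View pics/wrist8.png

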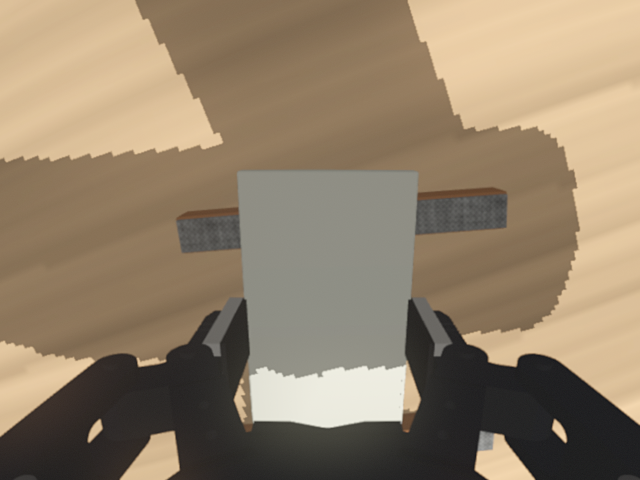

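The glass is gripped: the opening reads 57.6, with the same -2 mm offset the handle gave. Next I'll lift it and carry it above the near part of the bed, yawed to the scorer.

Call:
{"api": "carry_out", "payload": {
  "plan": [
    {"hand": 0.05, "xyz": [-0.02, 0, 0], "turn": 0},
    {"hand": 0.05, "xyz": [-0.06, 0, 0], "turn": 0},
    {"hand": 0.05, "xyz": [-0.11, 0, 0], "turn": 0},
    {"hand": 0.05, "xyz": [-0.145, 0.03, -0.006], "turn": -4},
    {"hand": 0.05, "xyz": [-0.153, 0.075, -0.0146], "turn": -8},
    {"hand": 0.05, "xyz": [-0.153, 0.12, -0.0234], "turn": -12},
    {"hand": 0.05, "xyz": [-0.153, 0.165, -0.0322], "turn": -16},
    {"hand": 0.05, "xyz": [-0.153, 0.21, -0.041], "turn": -20},
    {"hand": 0.05, "xyz": [-0.153, 0.255, -0.05], "turn": -24},
    {"hand": 0.05, "xyz": [-0.153, 0.295, -0.0575], "turn": -28},
    {"hand": 0.05, "xyz": [-0.153, 0.325, -0.0634], "turn": -29},
    {"hand": 0.05, "xyz": [-0.153, 0.325, -0.0634], "turn": -29}
  ]
}}

```text
clock: 13.7
position: [567.8, -0.2, 178.2]
ee_rot: [-0.056, 0.705, 0.056, 0.705]
contact_force: [-0.2, -0.7, -1.5]
gripper_width: 58.0
```

```bash
python3 - <<'E'
from h import *
s,R=st(); print(toS(s["position"]).round(1)); snap(["wrist","side"],"9"); s,R=st()
d=load("side","9"); c=d["img"][150:320,230:430]; cv2.imwrite("pics/side9s.png",cv2.resize(c,None,fx=3.5,fy=3.5,interpolation=cv2.INTER_CUBIC))
E
```

```text
t 13.7 pos [ 5.678e+02 -2.000e-01  1.782e+02] yaw 9.09 tilt 0.05 F [-0.2 -0.7 -1.5] T [ 0.01  0.02 -0.04] w 58.0
[[-63.6   2.3 178.2]]
t 13.8 pos [567.5  -2.  178.2] yaw 8.94 tilt 0.08 F [ 0.1  0.  -0.9] T [-0.04  0.06  0.02] w 57.9
```

View pics/wrist9.png

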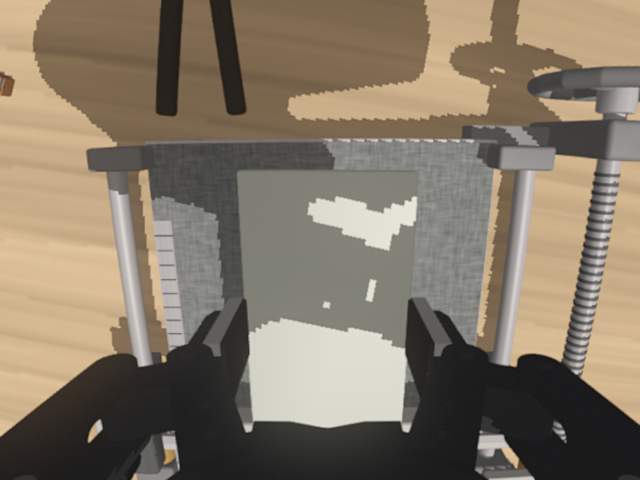

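View pics/side9s.png

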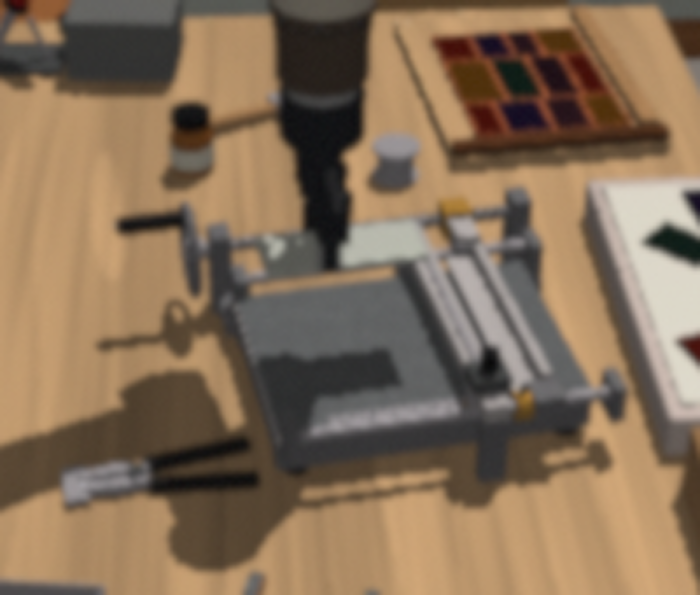

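```bash
python3 - <<'E'
from h import *
d=load("wrist","9")
g=cv2.cvtColor(d["img"],cv2.COLOR_BGR2GRAY)
def ang(P): v=P[1]-P[0]; return np.degrees(np.arctan2(v[1],v[0])).round(2)
def edge_rows(cols,r0,r1):
    out=[]
    for c in cols:
        col=cv2.GaussianBlur(g[:,c-2:c+3].astype(float).mean(1).reshape(-1,1),(1,5),0).ravel(); gr=np.abs(np.diff(col))[r0:r1]; i=np.argmax(gr); out.append((c,r0+i+0.5))
    return out
def edge_cols(rows,c0,c1,sign):
    out=[]
    for r in rows:
        row=g[r-2:r+3].astype(float).mean(0); gr=sign*np.diff(row)[c0:c1]; i=np.argmax(gr); out.append((c0+i+0.5,r))
    return out
e=edge_rows(range(250,410,8),160,182); P=onplane(d,e,171.4); f=np.polyfit(P[:,1],P[:,0],1); print("glass rear edge yaw",np.degrees(np.arctan(-f[0])).round(2),"rms",np.std(P[:,0]-np.polyval(f,P[:,1])).round(2), P.mean(0).round(1))
e=edge_rows(range(350,475,8),134,150); P=onplane(d,e,55); f=np.polyfit(P[:,1],P[:,0],1); print("bed front yaw",np.degrees(np.arctan(-f[0])).round(2),"rms",np.std(P[:,0]-np.polyval(f,P[:,1])).round(2),P.mean(0).round(1))
# rods: center of bright band
for nm,c0a,c1a,c0b,c1b in [("rodR(left img)",100,140,115,155),("rodL(right img)",500,545,490,535)]:
    pts=[]
    for r in range(195,325,10):
        t=(r-195)/130; a=int(c0a+(c0b-c0a)*t); b=int(c1a+(c1b-c1a)*t)
        row=g[r,a:b].astype(float); 
        i=np.where(row>np.percentile(row,65))[0]; pts.append((a+i.mean(),r))
    P=onplane(d,pts,66); f=np.polyfit(P[:,0],P[:,1],1); print(nm,np.degrees(np.arctan(f[0])).round(2),"rms",np.std(P[:,1]-np.polyval(f,P[:,0])).round(2))
t=load("top","6")
im=cv2.resize(t["img"][130:330,230:400],None,fx=4,fy=4,interpolation=cv2.INTER_CUBIC); cv2.imwrite("pics/top6l.png",im[:600])
E
```

```text
glass rear edge yaw 9.19 rms 0.09 [512.2  -9.9 171.4]
bed front yaw 9.49 rms 0.25 [495.1  38.7  55. ]
rodR(left img) 6.08 rms 1.58
rodL(right img) 10.2 rms 1.35
```

View pics/top6l.png

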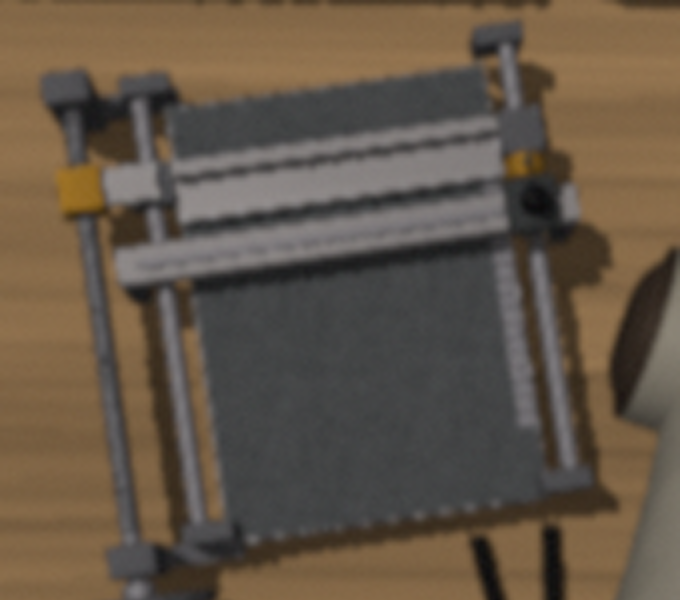

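The glass is held level and aligned: its rear edge yaw is 9.2°, against 9.0–9.5° for the bed. Its centre is at scorer x≈-45, y≈1. I'll lower it towards the felt.

Call:
{"api": "carry_out", "payload": {
  "plan": [
    {"hand": 0.05, "xyz": [0.02, 0, 0], "turn": 0},
    {"hand": 0.05, "xyz": [0.05, 0, 0], "turn": 0},
    {"hand": 0.05, "xyz": [0.08, 0, 0], "turn": 0},
    {"hand": 0.05, "xyz": [0.1, 0, 0], "turn": 0},
    {"hand": 0.05, "xyz": [0.106, 0, 0], "turn": 0},
    {"hand": 0.05, "xyz": [0.106, 0, 0], "turn": 0}
  ]
}}

```text
clock: 14.55
position: [568.0, -2.7, 72.9]
ee_rot: [-0.055, 0.705, 0.055, 0.705]
contact_force: [0.7, 0.4, -1.0]
gripper_width: 57.8
```

```bash
python3 - <<'E'
from h import *
s,R=st(); print(toS(s["position"]).round(1),FS(s))
E
```

```text
t 14.55 pos [568.   -2.7  72.9] yaw 8.88 tilt 0.02 F [ 0.7  0.4 -1. ] T [ 0.07  0.04 -0.  ] w 57.8
[[-63.9  -0.3  72.9]] [ 0.7  0.3 -1. ]
```

Call:
{"api": "carry_out", "payload": {
  "plan": [
    {"hand": 0.05, "xyz": [0.002, 0, 0], "turn": 0},
    {"hand": 0.05, "xyz": [0.0035, 0, 0], "turn": 0},
    {"hand": 0.05, "xyz": [0.0045, 0, 0], "turn": 0},
    {"hand": 0.05, "xyz": [0.0045, 0, 0], "turn": 0}
  ]
}}

```text
clock: 15.05
position: [567.9, -2.0, 68.4]
ee_rot: [-0.055, 0.705, 0.055, 0.705]
contact_force: [0.4, 0.2, -1.7]
gripper_width: 58.0
```

```bash
python3 - <<'E'
from h import *
s,R=st(); print(toS(s["position"]).round(1),FS(s))
E
```

```text
t 15.05 pos [567.9  -2.   68.4] yaw 8.94 tilt 0.01 F [ 0.4  0.2 -1.7] T [-0.    0.05  0.06] w 58.0
[[-63.8   0.5  68.4]] [ 0.4  0.1 -1.7]
```

Call:
{"api": "carry_out", "payload": {
  "plan": [
    {"hand": 0.05, "xyz": [0.001, 0, 0], "turn": 0},
    {"hand": 0.05, "xyz": [0.0015, 0, 0], "turn": 0},
    {"hand": 0.05, "xyz": [0.0015, 0, 0], "turn": 0}
  ]
}}

```text
clock: 15.42
position: [568.1, -2.0, 67.8]
ee_rot: [-0.055, 0.705, 0.055, 0.705]
contact_force: [-2.9, 0.6, 4.0]
gripper_width: 57.5
```

```bash
python3 - <<'E'
from h import *
s,R=st(); print(toS(s["position"]).round(1),FS(s))
E
```

```text
t 15.43 pos [568.1  -2.   67.8] yaw 8.95 tilt 0.03 F [-2.9  0.6  4. ] T [ 0.17  0.63 -0.04] w 57.5
[[-63.6   0.4  67.8]] [-2.7  1.1  4. ]
```

The felt contact shows at exactly the predicted height (Fz went from -1.7 to +4 N). I'll release so the glass lies flat, then re-grip with the tips just above the felt.

Call:
{"api": "carry_out", "payload": {
  "plan": [
    {"hand": 0.068, "xyz": [-0.0005, 0, 0], "turn": 0},
    {"hand": 0.07, "xyz": [-0.001, 0, 0], "turn": 0},
    {"hand": 0.07, "xyz": [-0.001, 0, 0], "turn": 0},
    {"hand": 0.07, "xyz": [-0.001, 0, 0], "turn": 0}
  ]
}}

```text
clock: 15.92
position: [567.9, -2.1, 67.7]
ee_rot: [-0.055, 0.705, 0.055, 0.705]
contact_force: [0.2, 0.6, -0.3]
gripper_width: 70.0
```

```bash
python3 - <<'E'
from h import *
s,R=st(); print(toS(s["position"]).round(1),FS(s)); snap(["wrist"],"10")
d=load("wrist","10")
g=cv2.cvtColor(d["img"],cv2.COLOR_BGR2GRAY)
def edge_rows(cols,r0,r1):
    out=[]
    for c in cols:
        col=g[:,c-2:c+3].astype(float).mean(1); gr=np.abs(np.diff(col))[r0:r1]; i=np.argmax(gr); out.append((c,r0+i+0.5))
    return out
for nm,cols,r0,r1,z in [("glass",range(255,400,6),160,185,61),("bed",range(180,500,10),60,160,55)]:
    e=edge_rows(cols,r0,r1); P=onplane(d,e,z); f=np.polyfit(P[:,1],P[:,0],1); print(nm,np.degrees(np.arctan(-f[0])).round(2),"rms",np.std(P[:,0]-np.polyval(f,P[:,1])).round(2),P.mean(0).round(1))
E
```

```text
t 15.93 pos [567.9  -2.1  67.7] yaw 8.93 tilt 0.01 F [ 0.2  0.6 -0.3] T [-0.01  0.01 -0.03] w 70.0
[[-63.8   0.4  67.7]] [ 0.2  0.6 -0.3]
glass 8.96 rms 0.08 [512.5 -11.3  61. ]
bed 5.09 rms 3.82 [503.5  -9.8  55. ]
```

View pics/wrist10.png

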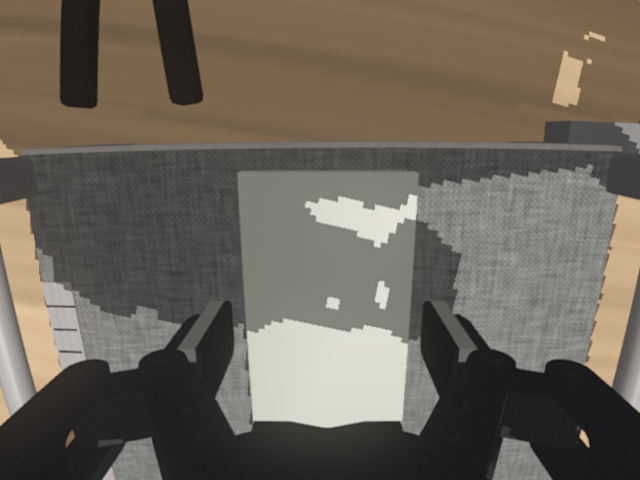

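The glass now lies flat on the felt, with its rear edge at row 171 and parallel to the bed's near edge at rows 148–152. I'll compare the two angles and then re-grip.

```bash
python3 - <<'E'
from h import *
d=load("wrist","10")
c=d["img"][135:165]; 
L=cv2.resize(c[:,10:90],None,fx=8,fy=8,interpolation=cv2.INTER_CUBIC); R_=cv2.resize(c[:,545:625],None,fx=8,fy=8,interpolation=cv2.INTER_CUBIC)
cv2.imwrite("pics/w10e.png",np.vstack([L,R_]))
g=cv2.cvtColor(d["img"],cv2.COLOR_BGR2GRAY).astype(float)
pts=[]
for cc in list(range(60,540,12)):
    col=g[135:165,cc-3:cc+4].mean(1); gr=np.diff(col); i=np.argmin(gr[5:25])+5  # bright edge -> dark felt
    pts.append((cc,135+i+0.5))
P=onplane(d,pts,55); 
f=np.polyfit(P[:,1],P[:,0],1); res=P[:,0]-np.polyval(f,P[:,1]); k=np.abs(res)<1.0
f=np.polyfit(P[k,1],P[k,0],1); print("bed edge yaw",np.degrees(np.arctan(-f[0])).round(2),"n",k.sum(),"std",np.std(P[k,0]-np.polyval(f,P[k,1])).round(2))
E
```

```text
bed edge yaw 9.24 n 40 std 0.1
```

Call:
{"api": "carry_out", "payload": {
  "plan": [
    {"hand": 0.062, "xyz": [0, 0, 0], "turn": 0},
    {"hand": 0.05, "xyz": [0, 0, 0], "turn": 0},
    {"hand": 0.05, "xyz": [0, 0, 0], "turn": 0},
    {"hand": 0.05, "xyz": [0, 0, 0], "turn": 0}
  ]
}}

```text
clock: 16.48
position: [568.2, -2.0, 68.4]
ee_rot: [-0.055, 0.705, 0.055, 0.705]
contact_force: [-1.4, 0.0, 5.8]
gripper_width: 57.6
```

Square to within 0.3° (bed edge 9.24°, glass 8.96°) and re-gripped. I'll slide forward under the bridge, easing the down-press slightly.

Call:
{"api": "carry_out", "payload": {
  "plan": [
    {"hand": 0.05, "xyz": [-0.0004, 0, 0.003], "turn": 0},
    {"hand": 0.05, "xyz": [-0.0004, 0, 0.009], "turn": 0},
    {"hand": 0.05, "xyz": [-0.0004, 0, 0.016], "turn": 0},
    {"hand": 0.05, "xyz": [-0.0004, 0, 0.023], "turn": 0},
    {"hand": 0.05, "xyz": [-0.0004, 0, 0.029], "turn": 0},
    {"hand": 0.05, "xyz": [-0.0004, 0, 0.032], "turn": 0},
    {"hand": 0.05, "xyz": [-0.0004, 0, 0.032], "turn": 0}
  ]
}}

```text
clock: 17.35
position: [598.8, 2.5, 68.4]
ee_rot: [-0.055, 0.706, 0.055, 0.704]
contact_force: [-3.5, -1.0, 5.0]
gripper_width: 57.3
```

```bash
python3 - <<'E'
from h import *
s,R=st(); print(toS(s["position"]).round(1),FS(s)); snap(["side"],"11")
d=load("side","11"); c=d["img"][190:300,270:420]; cv2.imwrite("pics/side11s.png",cv2.resize(c,None,fx=5,fy=5,interpolation=cv2.INTER_CUBIC))
E
```

```text
t 17.35 pos [598.8   2.5  68.4] yaw 8.92 tilt 0.12 F [-3.5 -1.   5. ] T [-0.07  0.79  0.01] w 57.3
[[-32.6   0.1  68.4]] [-3.6 -0.4  5. ]
```

View pics/side11s.png

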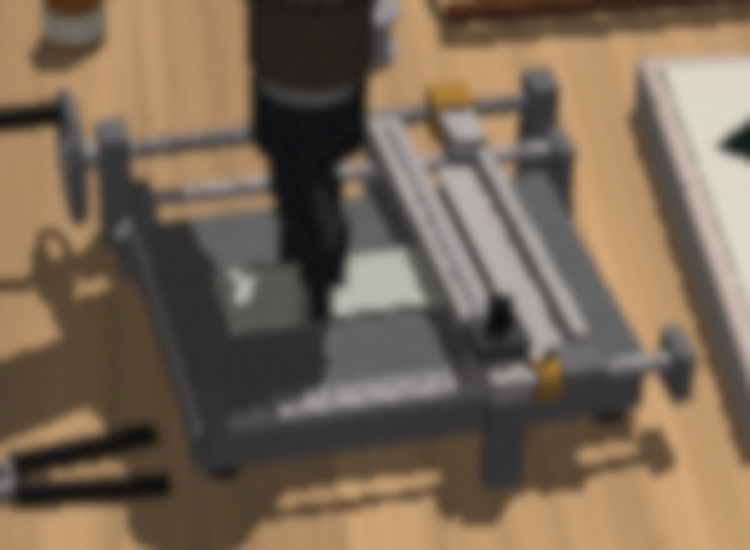

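The side view shows the glass front going under the bridge near (430,280), still flat, with about 3.6 N of drag. I'll continue to roughly 10 mm short of the fence.

Call:
{"api": "carry_out", "payload": {
  "plan": [
    {"hand": 0.05, "xyz": [0, 0, 0.004], "turn": 0},
    {"hand": 0.05, "xyz": [0, 0, 0.01], "turn": 0},
    {"hand": 0.05, "xyz": [0, 0, 0.016], "turn": 0},
    {"hand": 0.05, "xyz": [0, 0, 0.022], "turn": 0},
    {"hand": 0.05, "xyz": [0, 0, 0.026], "turn": 0},
    {"hand": 0.05, "xyz": [0, 0, 0.029], "turn": 0},
    {"hand": 0.05, "xyz": [0, 0, 0.029], "turn": 0}
  ]
}}

```text
clock: 18.27
position: [627.5, 7.0, 68.4]
ee_rot: [-0.055, 0.706, 0.055, 0.704]
contact_force: [-1.8, -1.0, 4.8]
gripper_width: 57.2
```

```bash
python3 - <<'E'
from h import *
s,R=st(); print(toS(s["position"]).round(1),FS(s)); snap(["wrist"],"12"); s,R=st()
d=load("wrist","12")
g=cv2.cvtColor(d["img"],cv2.COLOR_BGR2GRAY).astype(float)
pts=[]
for c in range(255,400,6):
    col=g[:,c-2:c+3].mean(1); gr=np.abs(np.diff(col))[155:190]; pts.append((c,155+np.argmax(gr)+0.5))
P=onplane(d,pts,61); f=np.polyfit(P[:,1],P[:,0],1); print("glass yaw",np.degrees(np.arctan(-f[0])).round(2),"std",np.std(P[:,0]-np.polyval(f,P[:,1])).round(2),P.mean(0).round(1),toS(P.mean(0)).round(1))
E
```

```text
t 18.27 pos [627.5   7.   68.4] yaw 8.93 tilt 0.11 F [-1.8 -1.   4.8] T [-0.11  0.78  0.03] w 57.2
[[-3.5  0.1 68.4]] [-1.9 -0.7  4.8]
t 18.32 pos [627.5   7.   68.4] yaw 8.92 tilt 0.1 F [-2.  -0.2  5.8] T [-0.11  0.73  0.03] w 57.8
glass yaw 8.95 std 0.02 [571.8  -2.2  61. ] [[-60.   -0.4  61. ]]
```

View pics/wrist12.png

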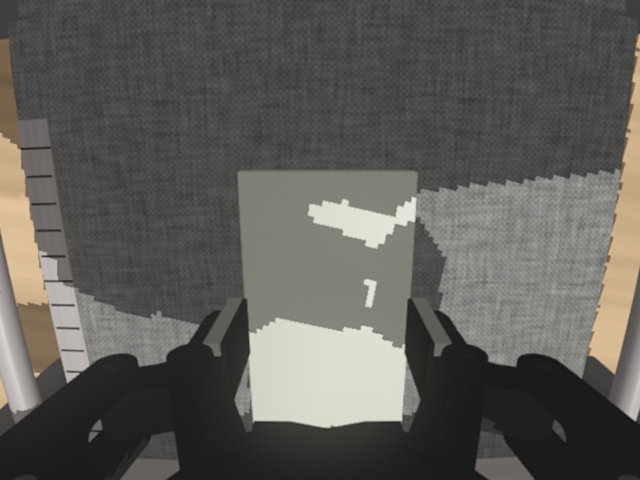

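The glass's rear edge is at scorer x≈-60, so the front is at about 90, with about 10 mm to go. Squareness is unchanged at 8.95°. I'll go slowly now, with a force check.

Call:
{"api": "carry_out", "payload": {
  "plan": [
    {"hand": 0.05, "xyz": [0, 0, 0.0015], "turn": 0},
    {"hand": 0.05, "xyz": [0, 0, 0.003], "turn": 0},
    {"hand": 0.05, "xyz": [0, 0, 0.0045], "turn": 0},
    {"hand": 0.05, "xyz": [0, 0, 0.006], "turn": 0},
    {"hand": 0.05, "xyz": [0, 0, 0.006], "turn": 0}
  ]
}}

```text
clock: 18.95
position: [633.2, 7.9, 68.4]
ee_rot: [-0.055, 0.706, 0.055, 0.704]
contact_force: [-3.7, -0.7, 5.5]
gripper_width: 57.5
```

```bash
python3 - <<'E'
from h import *
s,R=st(); print(toS(s["position"]).round(1),FS(s))
E
```

```text
t 18.95 pos [633.2   7.9  68.4] yaw 8.92 tilt 0.14 F [-3.7 -0.7  5.5] T [-0.08  0.91  0.02] w 57.5
[[ 2.2  0.1 68.4]] [-3.8 -0.1  5.5]
```

Call:
{"api": "carry_out", "payload": {
  "plan": [
    {"hand": 0.05, "xyz": [0, 0, 0.0007], "turn": 0},
    {"hand": 0.05, "xyz": [0, 0, 0.0014], "turn": 0},
    {"hand": 0.05, "xyz": [0, 0, 0.002], "turn": 0},
    {"hand": 0.05, "xyz": [0, 0, 0.002], "turn": 0}
  ]
}}

```text
clock: 19.45
position: [635.0, 8.2, 68.4]
ee_rot: [-0.055, 0.706, 0.055, 0.704]
contact_force: [-3.9, -0.6, 6.0]
gripper_width: 57.5
```

```bash
python3 - <<'E'
from h import *
s,R=st(); print(toS(s["position"]).round(1),FS(s))
E
```

```text
t 19.45 pos [635.    8.2  68.4] yaw 8.92 tilt 0.15 F [-3.9 -0.6  6. ] T [-0.03  0.98  0.04] w 57.5
[[ 4.1  0.1 68.4]] [-4.  0.  6.]
```

Call:
{"api": "carry_out", "payload": {
  "plan": [
    {"hand": 0.05, "xyz": [0, 0, 0.0005], "turn": 0},
    {"hand": 0.05, "xyz": [0, 0, 0.001], "turn": 0},
    {"hand": 0.05, "xyz": [0, 0, 0.0015], "turn": 0},
    {"hand": 0.05, "xyz": [0, 0, 0.0015], "turn": 0}
  ]
}}

```text
clock: 19.95
position: [636.5, 8.4, 68.4]
ee_rot: [-0.055, 0.706, 0.055, 0.704]
contact_force: [-3.4, -0.7, 5.3]
gripper_width: 57.6
```

```bash
python3 - <<'E'
from h import *
s,R=st(); print(toS(s["position"]).round(1),FS(s))
E
```

```text
t 19.95 pos [636.5   8.4  68.4] yaw 8.92 tilt 0.15 F [-3.4 -0.7  5.3] T [-0.1   1.02  0.06] w 57.6
[[ 5.5  0.1 68.4]] [-3.5 -0.2  5.3]
```

Call:
{"api": "carry_out", "payload": {
  "plan": [
    {"hand": 0.05, "xyz": [0, 0, 0.0005], "turn": 0},
    {"hand": 0.05, "xyz": [0, 0, 0.001], "turn": 0},
    {"hand": 0.05, "xyz": [0, 0, 0.0015], "turn": 0},
    {"hand": 0.05, "xyz": [0, 0, 0.0015], "turn": 0}
  ]
}}

```text
clock: 20.45
position: [637.7, 8.7, 68.4]
ee_rot: [-0.055, 0.706, 0.055, 0.704]
contact_force: [-4.1, -1.7, 5.2]
gripper_width: 57.6
```

```bash
python3 - <<'E'
from h import *
s,R=st(); print(toS(s["position"]).round(1),FS(s))
E
```

```text
t 20.45 pos [637.7   8.7  68.4] yaw 8.92 tilt 0.19 F [-4.1 -1.7  5.2] T [-0.01  1.24  0.04] w 57.6
[[ 6.8  0.1 68.4]] [-4.3 -1.   5.2]
```

Call:
{"api": "carry_out", "payload": {
  "plan": [
    {"hand": 0.05, "xyz": [0, 0, 0.0005], "turn": 0},
    {"hand": 0.05, "xyz": [0, 0, 0.001], "turn": 0},
    {"hand": 0.05, "xyz": [0, 0, 0.001], "turn": 0}
  ]
}}

```text
clock: 20.82
position: [637.7, 8.7, 68.4]
ee_rot: [-0.055, 0.707, 0.055, 0.703]
contact_force: [-5.3, 0.3, 8.4]
gripper_width: 57.6
```

```bash
python3 - <<'E'
from h import *
s,R=st(); print(toS(s["position"]).round(1),FS(s))
E
```

```text
t 20.82 pos [637.7   8.7  68.4] yaw 8.91 tilt 0.32 F [-5.3  0.3  8.4] T [-0.02  1.81  0.01] w 57.6
[[ 6.8  0.1 68.4]] [-5.2  1.1  8.4]
```

The tool has stopped advancing (x=6.8) while the force and torque rise, so the glass has met the fence. I'll increase the push gently.

Call:
{"api": "carry_out", "payload": {
  "plan": [
    {"hand": 0.05, "xyz": [0, 0, 0.0005], "turn": 0},
    {"hand": 0.05, "xyz": [0, 0, 0.001], "turn": 0},
    {"hand": 0.05, "xyz": [0, 0, 0.001], "turn": 0},
    {"hand": 0.05, "xyz": [0, 0, 0.001], "turn": 0}
  ]
}}

```text
clock: 21.32
position: [637.8, 8.7, 68.4]
ee_rot: [-0.055, 0.708, 0.055, 0.702]
contact_force: [-8.7, -0.6, 9.3]
gripper_width: 57.6
```

```bash
python3 - <<'E'
from h import *
s,R=st(); print(toS(s["position"]).round(1),FS(s))
E
```

```text
t 21.32 pos [637.8   8.7  68.4] yaw 8.91 tilt 0.44 F [-8.7 -0.6  9.3] T [0.05 2.37 0.1 ] w 57.6
[[ 6.9  0.1 68.4]] [-8.7  0.8  9.3]
```

Call:
{"api": "carry_out", "payload": {
  "plan": [
    {"hand": 0.05, "xyz": [0, 0, 0.0005], "turn": 0},
    {"hand": 0.05, "xyz": [0, 0, 0.001], "turn": 0},
    {"hand": 0.05, "xyz": [0, 0, 0.0015], "turn": 0},
    {"hand": 0.05, "xyz": [0, 0, 0.0015], "turn": 0}
  ]
}}

```text
clock: 21.82
position: [637.8, 8.6, 68.3]
ee_rot: [-0.055, 0.709, 0.054, 0.701]
contact_force: [-11.9, -0.2, 12.1]
gripper_width: 57.6
```

```bash
python3 - <<'E'
from h import *
s,R=st(); print(toS(s["position"]).round(1),FS(s)); snap(["wrist","side","top"],"13"); s,R=st(); print(FS(s))
d=load("wrist","13")
g=cv2.cvtColor(d["img"],cv2.COLOR_BGR2GRAY).astype(float)
pts=[]
for c in range(255,400,6):
    col=g[:,c-2:c+3].mean(1); gr=np.abs(np.diff(col))[155:190]; pts.append((c,155+np.argmax(gr)+0.5))
P=onplane(d,pts,61); f=np.polyfit(P[:,1],P[:,0],1); print("glass yaw",np.degrees(np.arctan(-f[0])).round(2),"std",np.std(P[:,0]-np.polyval(f,P[:,1])).round(2),P.mean(0).round(1),toS(P.mean(0)).round(1))
d=load("side","13"); c=d["img"][190:300,270:420]; cv2.imwrite("pics/side13s.png",cv2.resize(c,None,fx=5,fy=5,interpolation=cv2.INTER_CUBIC))
d=load("top","13"); c=d["img"][140:280,240:400]; cv2.imwrite("pics/top13s.png",cv2.resize(c,None,fx=4,fy=4,interpolation=cv2.INTER_CUBIC))
E
```

```text
t 21.82 pos [637.8   8.6  68.3] yaw 8.9 tilt 0.64 F [-11.9  -0.2  12.1] T [0.03 3.26 0.08] w 57.6
[[ 6.9  0.1 68.3]] [-11.7   1.6  12.1]
t 21.98 pos [637.9   8.7  68.4] yaw 8.9 tilt 0.63 F [-11.1   0.5  12.6] T [0.08 3.22 0.07] w 57.9
[-10.9   2.2  12.6]
glass yaw 8.92 std 0.02 [582.1  -0.6  61. ] [[-49.5  -0.4  61. ]]
```

View pics/side13s.png

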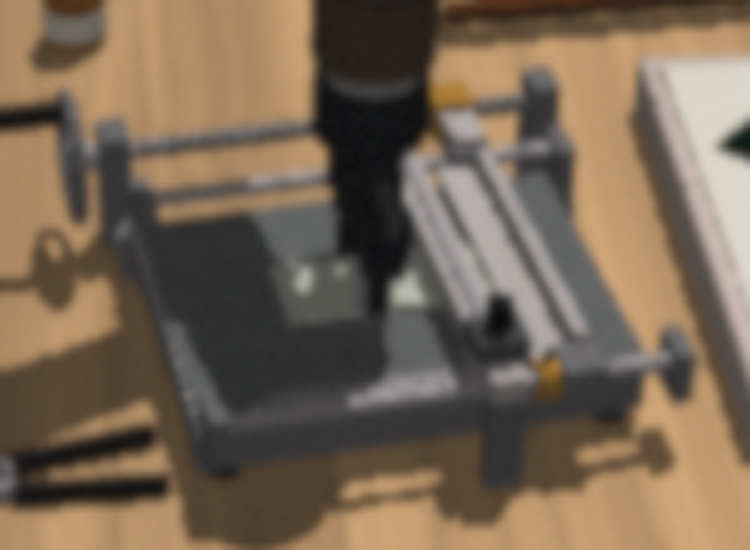

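View pics/top13s.png

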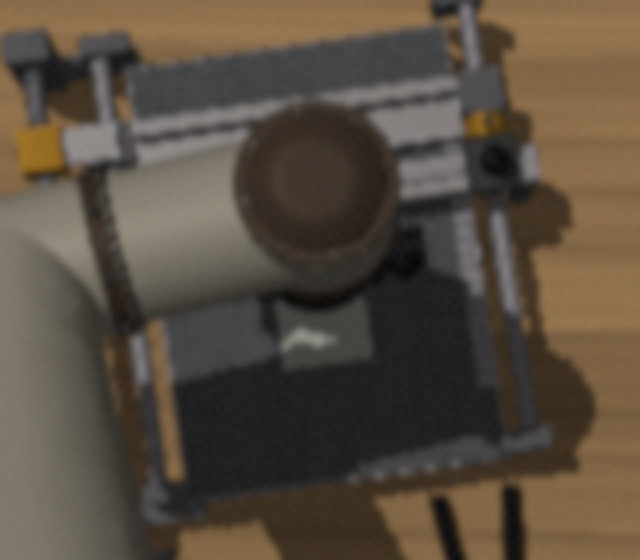

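View pics/wrist13.png

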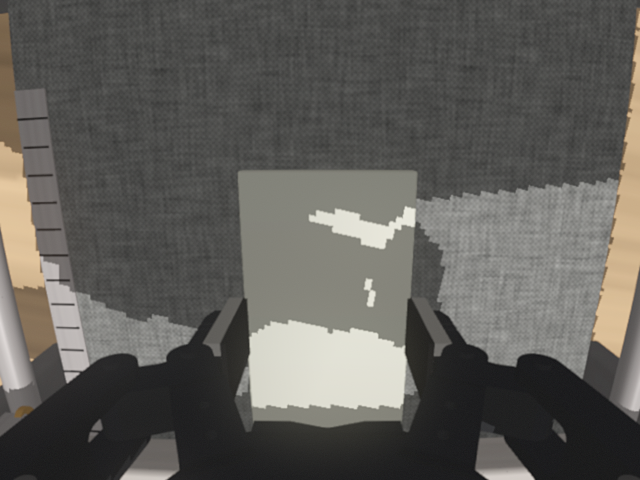

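Everything agrees. The glass's rear edge is at scorer x=-49.5, which puts its front at about 100.5, on the fence face. Yaw is 8.92° against 9.24° for the bed. In the side view the plate lies under the bridge and lip, with the collar and fence still together at (548,378). The wrist force is about 11 N forward and 12 N down. I'll trade some down-press for a bit more push, so more of the force reaches the fence.

Call:
{"api": "carry_out", "payload": {
  "plan": [
    {"hand": 0.05, "xyz": [-0.0003, 0, 0.0002], "turn": 0},
    {"hand": 0.05, "xyz": [-0.0007, 0, 0.0005], "turn": 0},
    {"hand": 0.05, "xyz": [-0.0007, 0, 0.0005], "turn": 0},
    {"hand": 0.05, "xyz": [-0.0007, 0, 0.0005], "turn": 0}
  ]
}}

```text
clock: 22.48
position: [637.9, 8.7, 68.4]
ee_rot: [-0.055, 0.709, 0.054, 0.701]
contact_force: [-10.6, -0.3, 10.2]
gripper_width: 57.8
```

```bash
python3 - <<'E'
from h import *
s,R=st(); print(toS(s["position"]).round(1),FS(s))
E
```

```text
t 22.48 pos [637.9   8.7  68.4] yaw 8.89 tilt 0.7 F [-10.6  -0.3  10.2] T [0.06 3.21 0.12] w 57.8
[[ 7.   0.1 68.4]] [-10.5   1.4  10.2]
```

Call:
{"api": "carry_out", "payload": {
  "plan": [
    {"hand": 0.05, "xyz": [-0.0002, 0, 0.0004], "turn": 0},
    {"hand": 0.05, "xyz": [-0.0004, 0, 0.0008], "turn": 0},
    {"hand": 0.05, "xyz": [-0.0004, 0, 0.0008], "turn": 0},
    {"hand": 0.05, "xyz": [-0.0004, 0, 0.0008], "turn": 0},
    {"hand": 0.05, "xyz": [-0.0004, 0, 0.0008], "turn": 0}
  ]
}}

```text
clock: 23.1
position: [637.9, 8.7, 68.4]
ee_rot: [-0.055, 0.71, 0.054, 0.7]
contact_force: [-12.3, -0.2, 8.6]
gripper_width: 58.0
```

```bash
python3 - <<'E'
from h import *
s,R=st(); print(toS(s["position"]).round(1),FS(s)); snap(["wrist","top","side"],"14"); s,R=st(); print(toS(s["position"]).round(1),FS(s))
d=load("wrist","14")
g=cv2.cvtColor(d["img"],cv2.COLOR_BGR2GRAY).astype(float)
pts=[]
for c in range(255,400,6):
    col=g[:,c-2:c+3].mean(1); gr=np.abs(np.diff(col))[155:190]; pts.append((c,155+np.argmax(gr)+0.5))
P=onplane(d,pts,61); f=np.polyfit(P[:,1],P[:,0],1); print("glass yaw",np.degrees(np.arctan(-f[0])).round(2),toS(P.mean(0)).round(1))
# bystander shift check in the top view between first and last picture
a=load("top","0")["img"].astype(int); b=load("top","14")["img"].astype(int)
for n,(x0,y0,x1,y1) in dict(offcut=(425,178,465,212),cutter=(500,215,525,275),pliers=(340,255,385,335),jar=(142,265,178,295),spool=(158,178,195,212),brush=(95,200,145,280),tin=(412,305,460,360)).items():
    print(n,"mean abs diff",np.abs(a[y0:y1,x0:x1]-b[y0:y1,x0:x1]).mean().round(1))
d=load("side","14"); c=d["img"][210:290,340:420]; cv2.imwrite("pics/side14s.png",cv2.resize(c,None,fx=7,fy=7,interpolation=cv2.INTER_CUBIC))
E
```

```text
t 23.1 pos [637.9   8.7  68.4] yaw 8.88 tilt 0.81 F [-12.3  -0.2   8.6] T [0.05 3.38 0.12] w 58.0
[[ 7.   0.1 68.4]] [-12.1   1.8   8.6]
t 23.25 pos [637.9   8.6  68.4] yaw 8.88 tilt 0.81 F [-12.2  -0.2   9.7] T [-0.01  3.51  0.15] w 57.8
[[ 7.   0.1 68.4]] [-12.1   1.7   9.7]
glass yaw 8.9 [[-49.5  -0.3  61. ]]
offcut mean abs diff 6.4
cutter mean abs diff 5.3
pliers mean abs diff 16.2
jar mean abs diff 4.4
spool mean abs diff 6.2
brush mean abs diff 5.6
tin mean abs diff 5.5
```

View pics/side14s.png

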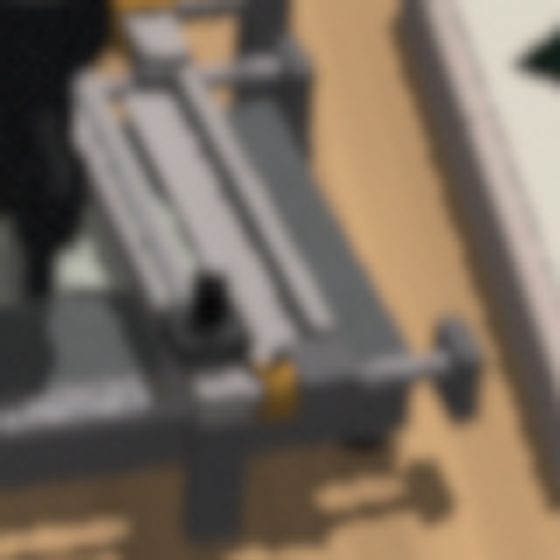

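View pics/top14.png

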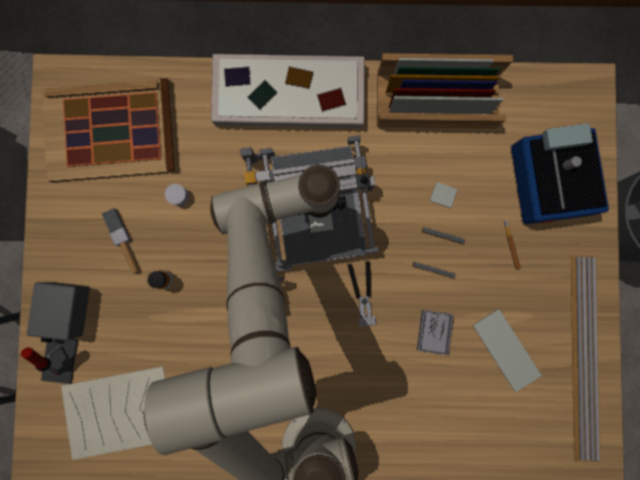

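The push is steady at about 12 N at the wrist and the glass is at rest. The fence bush is against the collar, and all bystanders are where they started; the pliers' picture difference is only the arm's shadow. I'm handing in while holding.

```bash
python3 - <<'E'
from h import *
print(arm.job_done()); s,R=st(); print(FS(s))
E
```

```text
the job is handed in; nothing more can be done
None
the job is handed in; nothing more can be done
```

I wound the handwheel a little over one turn clockwise until the fence reached its hard stop. Then I took the small milky blank off the battens, laid it flat on the felt and slid it under the bridge, one short end first, until it met the fence. I handed the job in at about 23 s of the 72, still gripping and pressing the glass; no verdict was reported.

**Last checks before handing in:**
- **Fence:** the side and top views show its bush against the brass collar. At the end of winding the handle took about 11 N with almost no further travel.
- **Position:** the glass's rear edge was at scorer x ≈ -49.5 mm, so its front end is at about 100.5 mm, on the fence face within the 2 mm calibration. The tool had stopped advancing.
- **Squareness:** the glass yaw was 8.9° and the bed edge 9.2°. My other readings of the scorer's yaw scattered from 8.2° to 9.6°. All of these leave the glass within the 2.6° allowed.
- **Push:** the wrist read about 12 N forward and 9 N down. I estimate at least 6 N of that reaches the fence, well under 40 N, but I could not measure the fence force directly.
- **Flatness:** the push tilted the tool by about 0.8° and the glass probably tilts with it, against 2° allowed. This is the least comfortable margin.
- **Bystanders:** all looked unmoved in the top view. The pliers' area differed more between pictures, which I put down to the arm's shadow.

One thing disagreed along the way: the wheel centre was about 1.5 mm further right than my picture-based estimate. I corrected the winding path for it, and side forces on the handle stayed under about 20 N.

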